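# Sort sliding-lid boxes by length into their cradles

## Task

Sort the plain wooden sliding-lid boxes on the bench by length: both boxes of each of the three lengths belong in the cradle made for that length, lid up, one lying fully down between the end walls and the other stacked squarely on top of it (a long and a medium box already lie in their cradles). Set the boxes down gently without dropping them, and leave the other things on the bench where they are.

Things in the scene. Friction and masses are not known exactly. Their poses are not given: they have to be found in the camera images.
- cradle_short_seat (a point): floor centre (6 mm above the bench) of the fixed plywood cradle for short boxes: a board 122 mm long (x) x 62 mm wide (y), z up. End walls 5 mm thick, 10 mm above the floor, turn 15 mm round each corner; inside 112 x 54 mm (6 and 5 mm play each side of a short box); long sides open between corners. The cradles lie side by side in any order, each turned a little
- cradle_medium_seat (a point): floor centre (6 mm above the bench) of the fixed plywood cradle for medium boxes: a board 152 mm long (x) x 62 mm wide (y), z up. End walls 5 mm thick, 10 mm above the floor, turn 15 mm round each corner; inside 142 x 54 mm (6 and 5 mm play each side of a medium box); long sides open between corners. The cradles lie side by side in any order, each turned a little
- cradle_long_seat (a point): floor centre (6 mm above the bench) of the fixed plywood cradle for long boxes: a board 182 mm long (x) x 62 mm wide (y), z up. End walls 5 mm thick, 10 mm above the floor, turn 15 mm round each corner; inside 172 x 54 mm (6 and 5 mm play each side of a long box); long sides open between corners. The cradles lie side by side in any order, each turned a little
- short_a_center (a point): centre (half-way up) of a short plain light-wood sliding-lid box with a red-brown lid panel on top, closed, 100 mm long (x) x 44 mm wide (y) x 28 mm high (z), about 120 g, lid up: starts flat on the bench among the other things. The two of this length are alike and interchangeable
- short_a: the same box; origin at the centre of its underside, axes as above
- short_b_center (a point): centre (half-way up) of a short plain light-wood sliding-lid box with a red-brown lid panel on top, closed, 100 mm long (x) x 44 mm wide (y) x 28 mm high (z), about 120 g, lid up: starts flat on the bench among the other things. The two of this length are alike and interchangeable
- short_b: the same box; origin at the centre of its underside, axes as above
- medium_a_center (a point): centre (half-way up) of a medium plain light-wood sliding-lid box with a red-brown lid panel on top, closed, 130 mm long (x) x 44 mm wide (y) x 28 mm high (z), about 156 g, lid up: it already lies in the medium cradle. The two of this length are alike and interchangeable
- medium_a: the same box; origin at the centre of its underside, axes as above
- medium_b_center (a point): centre (half-way up) of a medium plain light-wood sliding-lid box with a red-brown lid panel on top, closed, 130 mm long (x) x 44 mm wide (y) x 28 mm high (z), about 156 g, lid up: starts flat on the bench among the other things. The two of this length are alike and interchangeable
- medium_b: the same box; origin at the centre of its underside, axes as above
- long_a_center (a point): centre (half-way up) of a long plain light-wood sliding-lid box with a red-brown lid panel on top, closed, 160 mm long (x) x 44 mm wide (y) x 28 mm high (z), about 192 g, lid up: it already lies in the long cradle. The two of this length are alike and interchangeable
- long_a: the same box; origin at the centre of its underside, axes as above
- long_b_center (a point): centre (half-way up) of a long plain light-wood sliding-lid box with a red-brown lid panel on top, closed, 160 mm long (x) x 44 mm wide (y) x 28 mm high (z), about 192 g, lid up: starts flat on the bench among the other things. The two of this length are alike and interchangeable
- long_b: the same box; origin at the centre of its underside, axes as above
- bottle_center (a point): bystander, loose, to be left alone: white glue bottle with an orange nozzle, 63 mm across, 208 mm tall, standing in front of the toggle jig (another stands farther back); the point is its centre, half-way up
- round_tin_center (a point): bystander, loose, to be left alone: white round screw tin, 67 mm across, 62 mm tall, near the front edge; the point is its centre, half-way up
- rule_center (a point): bystander, loose, to be left alone: tape measure, 36 x 76 x 70 mm high, near the front edge; the point is its centre, half-way up
- tape_roll_center (a point): bystander, loose, to be left alone: roll of masking tape lying flat, 101 mm across, 24 mm high; the point is its centre, half-way up
- sander_center (a point): bystander, loose, to be left alone: wooden sanding block with reddish-brown abrasive underneath, 61 (x) x 115 (y) x 34 mm high; the point is its centre, half-way up
- meter_center (a point): bystander, loose, to be left alone: black moisture meter, 125 (x) x 62 (y) x 22 mm high; the point is its centre, half-way up
- wood_mallet_center (a point): bystander, loose, to be left alone: wooden mallet lying down, 119 (x) x 256 (y) x 62 mm high; the point is its centre, half-way up

How it is judged:
By the outcome, as a careful person would: the job done as asked, in the order asked, and still so for the second after the job is handed in, with the robot touching nothing.
It also fails if it takes over 72 s, if anything falls off the work surface, if the arm or the gripper's body presses on something with over 40 N, if the wrist force passes 120 N, or if a joint passes its speed limit or range.

## Robot

A 7-joint arm with a two-finger parallel gripper is mounted at the origin on a cart in front of the work surface, level with it; the furniture and walls round the work are solid. World frame = base frame: x ahead of the robot, y to its left, z up, the work surface at z = 0. Lengths are in m, angles in rad, forces in N, time in s.
With the tool pointing down it reaches from about 0.425 to 0.925 m from the base axis. Payload 6.8 kg.
Tool frame: the origin (TCP) lies midway between the tips of the shut fingers; the grasp point (between the pads) lies 19 mm behind it; z points along the fingers, y is the line along which they close (so a half turn about z gives the same grasp; the last joint's range is limited). The gripper opens to 88 mm and grips with 3 to 60 N. Pads are 20 mm wide; open, the fingers measure 115 mm over their backs; the gripper's body (75 mm by 178 mm) begins 61 mm behind the grasp point.
Start: joints at [-1.386, 0.477, 0.022, 1.555, -0.011, 1.109, -0.083], TCP at [0.195, 0.646, 0.223] pointing down, gripper open.
Joint ranges: [-2.96, 2.96], [-0.34, 2.1], [-1.41, 1.46], [0.24, 2.44], [-1.37, 4.51], [0.17, 1.92], [-2.96, 2.96]. Speed limits (rad/s): [2.39, 2.39, 3.14, 3.14, 3.14, 3.14, 3.14].

## Interface

Orientations are given as a 3x3 rotation matrix whose columns are the frame's x, y, z axes.
In Python, from workcell import arm gives the robot as it stands.
- The arm moves only by the tool arm_command, never from a script. Its argument "increments" is a list of rows, each an object of numbers: "x", "y", "z": the shift along the tool's x, y, z in cm; "spin": the turn about the tool's z in degrees; "fingers": the opening, from 0 (shut) to 1 (fully open). In form: [{"x": .., "y": .., "z": .., "spin": .., "fingers": ..}, ...]. A call has 1 to 12 rows; each row is the pose to reach, as a shift and turn from the pose commanded when the call began, along the tool's axes at that moment; what a row does not reach only later rows make up. A row lasts 1/12 s, in which the tool goes at most 41.7 mm and 7.16 degrees, less where a joint would pass 70% of its speed; a pose out of reach is approached as far as the arm can. A call with a gripper value outside its range is refused whole. The fingers move at their own pace and stop on an object; "newtons" is the grip in N (left out, the last holds). Time passes only in rows, so rows that repeat a pose let the fingers close. It gives the time, the measured TCP pose, the force, the opening and the grip force at its end, in the units of the state.
- arm.read_state(): the state, without advancing time (a new reading comes with each control period).
- arm.capture(name): name is "scene" or "top"; returns a dict with "image" (420x560x3 uint8, red, green, blue), "fx", "fy", "cx", "cy" (pixels), "T" (4x4, takes a point from camera to world coordinates). Camera axes: x right, y up, looking along -z (the intrinsics and any distortion apply to the point x, -y, -z); pixel columns grow to the right and rows downward; lengths in m; the calibration is good to about 2 mm. A picture is of the moment at which its call begins. There is no depth.
- arm.hand_in(): hands the job in; it is judged then, once.
The state is a dict: "t": time; "qpos": joint angles; "qd": joint speeds; "joint_efforts": joint torques, N m; "position": TCP position; "ee_rot": TCP orientation; "contact_force": force on the tool from outside, world axes, zero at the start; "ft_torque": the same for the moment, N m; "finger_gap": finger opening in m; "finger_force": force on a finger pad.
Only numpy, scipy, OpenCV 4.12 (cv2) and the standard library are available. Lean on these libraries where they do the work, as an engineer would, in place of code of your own. Each camera call takes 0.05 s, during which the arm holds its last target. There are 200 camera calls.

## Working session

There is one attempt and no reset: what is moved stays moved. The work goes in short steps, Python scripts to look and compute and a tool call to move; the robot and the scene stay as the last step left them, time stands still between calls to the robot, and variables do not carry over. Pictures are saved under pics/ and viewed, at most 10 in all, crops included, and the job is handed in when it is done.

Besides the shell and the picture viewer there is one more tool, called in YAML: its name, and indented under it one key for each argument. arm_command: Moves the arm, as the interface text tells. Its arguments: {"type":"object","properties":{"increments":{"type":"array"},"newtons":{"type":"number"}},"required":["increments"]}

```bash
mkdir -p pics; ls; python3 - <<'E'
from workcell import arm
import cv2,pickle
s=arm.read_state();print(s)
for n in("top","scene"):
    c=arm.capture(n);pickle.dump(c,open(n+".pkl","wb"))
    cv2.imwrite(f"pics/{n}0.png",c["image"][:,:,::-1]);print({k:v for k,v in c.items() if k!="image"})
E
```

```text
pics
{'t': 0.0, 'qpos': array([-1.38609935,  0.4778049 ,  0.0223537 ,  1.55639553, -0.011503  ,
        1.10925818, -0.08310874]), 'qd': array([ 0.00016346,  0.0001736 ,  0.00011458, -0.00063798,  0.00130395,
       -0.00110044,  0.00022537]), 'joint_efforts': array([-5.27122174e-04, -5.82852602e+01,  1.53452341e+00, -2.72622800e+01,
       -5.43066161e-02,  1.67967612e-02,  1.39255158e-04]), 'position': array([0.19468238, 0.64572621, 0.22170237]), 'ee_rot': array([[-9.57440262e-01,  2.88631261e-01, -3.73618320e-04],
       [ 2.88631473e-01,  9.57438767e-01, -1.69693949e-03],
       [-1.32073122e-04, -1.73255620e-03, -9.99998490e-01]]), 'contact_force': array([-0.10742172, -0.7913292 ,  0.10200172]), 'ft_torque': array([-0.02003973,  0.00748308,  0.02485397]), 'finger_force': 0.0, 'finger_gap': 0.08785201213546139}
{'fx': 541.3830911225455, 'fy': 541.3830911225455, 'cx': 270.04066098990745, 'cy': 216.39664717414794, 'T': array([[ 0.01622713,  0.99109025, -0.13219987,  0.28029675],
       [-0.99970825,  0.01844797,  0.01559154, -0.01074333],
       [ 0.01789144,  0.1319083 ,  0.99110045,  1.66979419],
       [ 0.        ,  0.        ,  0.        ,  1.        ]])}
{'fx': 461.400141751707, 'fy': 461.400141751707, 'cx': 283.27669293584904, 'cy': 207.44154879469312, 'T': array([[ 0.54687784,  0.35171579, -0.75975038, -0.59547071],
       [-0.83699334,  0.20892643, -0.50575873, -0.73658044],
       [-0.0191514 ,  0.91249425,  0.408641  ,  0.67619379],
       [ 0.        ,  0.        ,  0.        ,  1.        ]])}
```

View pics/top0.png

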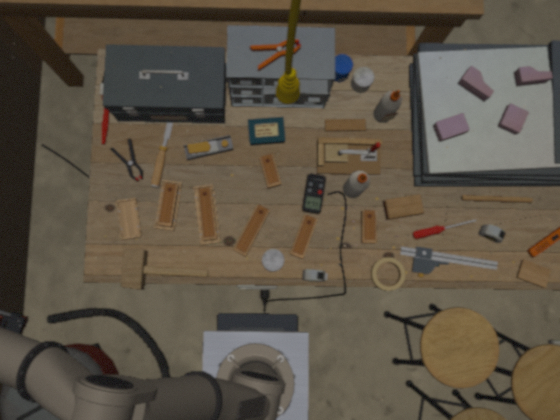

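View pics/scene0.png

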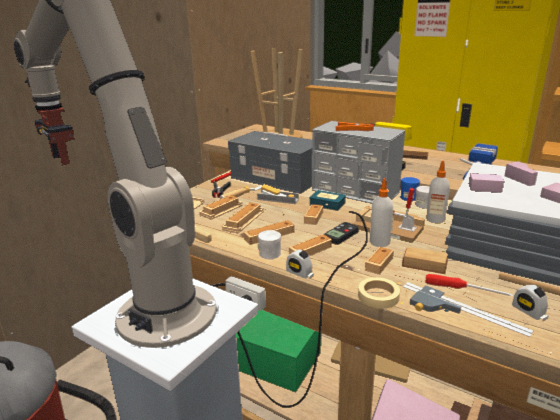

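Top view shows cradles at about (129,218) empty short, (168,204) medium and (206,213) long. The loose boxes are near (270,169), (253,229), (304,235) and (369,225), the tin is at (272,260) and the bottle at (358,182). In the scene view the arm is clear of the bench.

```bash
cat > h.py <<'E'
import numpy as np,cv2,pickle
from workcell import arm
def ray(c,uv,z):
    uv=np.atleast_2d(np.asarray(uv,float))
    d=np.c_[(uv[:,0]-c["cx"])/c["fx"],-(uv[:,1]-c["cy"])/c["fy"],-np.ones(len(uv))]@c["T"][:3,:3].T
    o=c["T"][:3,3]
    return o+d*((z-o[2])/d[:,2])[:,None]
def blobs(c,z,lo=(5,110,75),hi=(16,255,255),amin=80,roi=(90,110,430,290)):
    hsv=cv2.cvtColor(c["image"],cv2.COLOR_RGB2HSV)
    m=cv2.inRange(hsv,lo,hi)
    m=cv2.morphologyEx(m,cv2.MORPH_OPEN,np.ones((2,2)))
    r=[];n,L,S,C=cv2.connectedComponentsWithStats(m)
    for i in range(1,n):
        u,v=C[i]
        if S[i,4]<amin or not(roi[0]<u<roi[2] and roi[1]<v<roi[3]):continue
        ys,xs=np.where(L==i)
        w=ray(c,np.c_[xs,ys],z)[:,:2].astype(np.float32)
        (cx,cy),(a,b),t=cv2.minAreaRect(w)
        e,V=np.linalg.eigh(np.cov(w.T));ax=V[:,1]
        r.append((u,v,S[i,4],w.mean(0),(cx,cy),sorted((a,b)),np.degrees(np.arctan2(ax[1],ax[0]))%180))
    return m,r
E
python3 - <<'E'
from h import *
c=pickle.load(open("top.pkl","rb"))
cv2.imwrite("pics/topz.png",cv2.resize(c["image"][140:290,100:420,::-1],None,fx=2.5,fy=2.5,interpolation=cv2.INTER_CUBIC))
hsv=cv2.cvtColor(c["image"],cv2.COLOR_RGB2HSV)
for p in[(270,169),(253,229),(304,235),(369,225),(168,204),(206,213),(129,218),(404,207),(240,200),(330,220),(345,125)]:print(p,hsv[p[1],p[0]],c["image"][p[1],p[0]])
m,r=blobs(c,.028)
for x in r:print(x[0].round(),x[1].round(),x[2],x[3].round(4),np.round(x[4],4),np.round(x[5],3),x[6].round(1))
E
```

```text
(270, 169) [ 15 153 105] [105  73  42]
(253, 229) [ 15 151 105] [105  73  43]
(304, 235) [ 15 153 105] [105  74  42]
(369, 225) [ 15 155 105] [105  73  41]
(168, 204) [ 15 148 107] [107  75  45]
(206, 213) [ 15 157 107] [107  73  41]
(129, 218) [ 17  98 128] [128 106  79]
(404, 207) [ 17 118 110] [110  88  59]
(240, 200) [ 17  75 106] [106  93  75]
(330, 220) [ 17  79 116] [116 101  80]
(345, 125) [ 16 123 110] [110  85  57]
270.0 171.0 420 [ 0.6414 -0.0356] [ 0.6409 -0.0357] [0.042 0.102] 16.3
168.0 205.0 578 [0.5292 0.2746] [0.5294 0.2745] [0.045 0.133] 173.4
208.0 214.0 704 [0.5044 0.1544] [0.5036 0.1535] [0.044 0.163] 7.8
252.0 230.0 671 [0.4556 0.0167] [0.456  0.0158] [0.042 0.158] 153.3
370.0 227.0 434 [ 0.4721 -0.3421] [ 0.4724 -0.3417] [0.04  0.099] 179.9
304.0 237.0 538 [ 0.4385 -0.1418] [ 0.4388 -0.1422] [0.041 0.13 ] 160.2
```

View pics/topz.png

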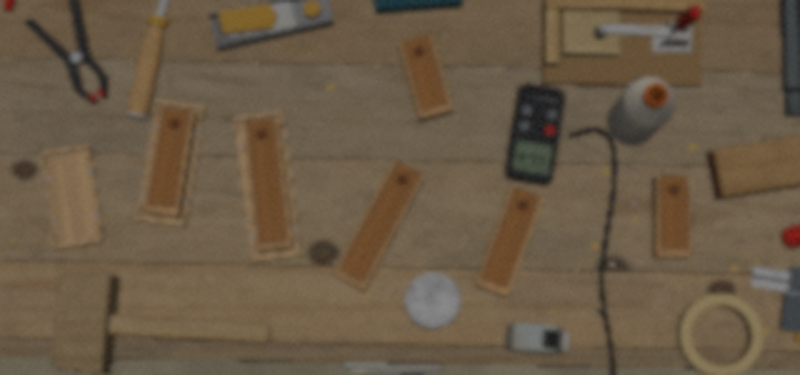

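```bash
cat >> h.py <<'E'
def rel(p,yaw=None):
    """tool-frame shift (cm) and spin (deg) from the measured pose to world p, tool x at yaw deg"""
    s=arm.read_state();R=s["ee_rot"];y0=np.degrees(np.arctan2(R[1,0],R[0,0]))
    sp=0 if yaw is None else -((yaw-y0+90)%180-90)
    print("t",round(s["t"],2),"pos",s["position"].round(4),"yaw",round(y0%360,1),"gap",round(s["finger_gap"],4),"F",s["contact_force"].round(1),"q7",s["qpos"][6].round(2))
    print(" -> xyz cm",(R.T@(np.array(p)-s["position"])*100).round(2),"spin",round(sp,1))
E
python3 - <<'E'
from h import *
c=pickle.load(open("top.pkl","rb"))
def show(r):
    for x in r:print(x[0].round(),x[1].round(),x[2],x[3].round(4),np.round(x[4],4),np.round(x[5],3),x[6].round(1))
show(blobs(c,.034,roi=(150,110,225,290))[1]);print("short cradle")
for s in(86,90,94):show(blobs(c,.010,(10,s,112),(20,135,255),roi=(105,180,150,250))[1])
print("boards")
show(blobs(c,.006,(10,95,85),(22,255,255),roi=(105,150,230,260))[1])
rel((.456,.0165,.10),153.3)
E
```

```text
168.0 205.0 578 [0.5283 0.2735] [0.5285 0.2734] [0.045 0.132] 173.4
208.0 214.0 704 [0.5036 0.1538] [0.5028 0.1529] [0.043 0.163] 7.8
short cradle
129.0 219.0 748 [0.4842 0.3965] [0.4851 0.3974] [0.068 0.122] 9.3
129.0 220.0 716 [0.4838 0.3959] [0.4849 0.3965] [0.066 0.122] 9.5
110.0 249.0 161 [0.3918 0.4512] [0.3887 0.4565] [0.023 0.104] 85.1
130.0 219.0 641 [0.4843 0.3951] [0.4848 0.3939] [0.063 0.12 ] 9.7
boards
160.0 165.0 384 [0.6572 0.3094] [0.6565 0.3079] [0.038 0.127] 169.6
169.0 206.0 858 [0.5282 0.2777] [0.5297 0.2771] [0.06  0.153] 172.5
208.0 217.0 1088 [0.4966 0.1564] [0.4929 0.1549] [0.066 0.201] 6.8
130.0 220.0 644 [0.4845 0.3955] [0.4814 0.3954] [0.063 0.127] 11.6
114.0 254.0 86 [0.3768 0.4392] [0.3774 0.4411] [0.012 0.067] 92.1
t 0.1 pos [0.1947 0.6458 0.2218] yaw 163.2 gap 0.0875 F [ 0.1 -0.  -0.1] q7 -0.08
 -> xyz cm [-43.18 -52.69  12.27] spin 9.9
```

arm_command:
  increments:
    - {"x": -10.8, "y": -13.2, "z": 0, "spin": 2.5, "fingers": 1}
    - {"x": -10.8, "y": -13.2, "z": 0, "spin": 2.5}
    - {"x": -10.8, "y": -13.2, "z": 0, "spin": 2.5}
    - {"x": -21.6, "y": -26.4, "z": 2, "spin": 5}
    - {"x": -21.6, "y": -26.4, "z": 4, "spin": 5}
    - {"x": -21.6, "y": -26.4, "z": 6, "spin": 7}
    - {"x": -32.4, "y": -39.6, "z": 8, "spin": 9.9}
    - {"x": -32.4, "y": -39.6, "z": 10, "spin": 9.9}
    - {"x": -43.2, "y": -52.7, "z": 12.3, "spin": 9.9}
    - {"x": -43.2, "y": -52.7, "z": 12.3, "spin": 9.9}
    - {"x": -43.2, "y": -52.7, "z": 12.3, "spin": 9.9}
    - {"x": -43.2, "y": -52.7, "z": 12.3, "spin": 9.9}
  newtons: 25

```text
invalid input at $.increments[1]: expected keys x, y, z, spin, fingers
```

arm_command:
  increments:
    - {"x": 0, "y": 0, "z": 0}
    - {"x": 0, "y": 0, "z": 0}

```text
invalid input at $.increments[0]: expected keys x, y, z, spin, fingers
```

```bash
python3 -c "
from h import *
rel((.456,.0165,.003),153.3)"
```

```text
t 0.1 pos [0.1947 0.6458 0.2218] yaw 163.2 gap 0.0875 F [ 0.1 -0.  -0.1] q7 -0.08
 -> xyz cm [-43.18 -52.67  21.97] spin 9.9
```

arm_command:
  increments:
    - {"x": -43.2, "y": -52.7, "z": 12.3, "spin": 9.9, "fingers": 1}
    - {"x": -43.2, "y": -52.7, "z": 12.3, "spin": 9.9, "fingers": 1}
    - {"x": -43.2, "y": -52.7, "z": 12.3, "spin": 9.9, "fingers": 1}
    - {"x": -43.2, "y": -52.7, "z": 12.3, "spin": 9.9, "fingers": 1}
    - {"x": -43.2, "y": -52.7, "z": 12.3, "spin": 9.9, "fingers": 1}
    - {"x": -43.2, "y": -52.7, "z": 12.3, "spin": 9.9, "fingers": 1}
    - {"x": -43.2, "y": -52.7, "z": 12.3, "spin": 9.9, "fingers": 1}
    - {"x": -43.2, "y": -52.7, "z": 12.3, "spin": 9.9, "fingers": 1}
    - {"x": -43.2, "y": -52.7, "z": 12.3, "spin": 9.9, "fingers": 1}
    - {"x": -43.2, "y": -52.7, "z": 12.3, "spin": 9.9, "fingers": 1}
    - {"x": -43.2, "y": -52.7, "z": 12.3, "spin": 9.9, "fingers": 1}
    - {"x": -43.2, "y": -52.7, "z": 12.3, "spin": 9.9, "fingers": 1}
  newtons: 25

```text
t: 1.1
position: [0.3838, 0.19, 0.1336]
ee_rot: [[-0.894, 0.449, 0.0], [0.449, 0.894, 0.0], [0.0, 0.0, -1.0]]
contact_force: [0.1, 0.5, -0.1]
finger_gap: 0.0881
finger_force: 0.0
```

```bash
python3 -c "
from h import *
rel((.456,.0165,.004),153.3)"
```

```text
t 1.1 pos [0.3838 0.19   0.1336] yaw 153.3 gap 0.0881 F [ 0.1  0.5 -0.1] q7 0.57
 -> xyz cm [-14.24 -12.27  12.95] spin 0.0
```

arm_command:
  increments:
    - {"x": -13.7, "y": -11.7, "z": 6.0, "spin": 0, "fingers": 1}
    - {"x": -13.7, "y": -11.7, "z": 6.0, "spin": 0, "fingers": 1}
    - {"x": -13.7, "y": -11.7, "z": 6.0, "spin": 0, "fingers": 1}
    - {"x": -13.7, "y": -11.7, "z": 6.0, "spin": 0, "fingers": 1}
    - {"x": -13.7, "y": -11.7, "z": 6.0, "spin": 0, "fingers": 1}
    - {"x": -13.7, "y": -11.7, "z": 6.0, "spin": 0, "fingers": 1}
    - {"x": -13.7, "y": -11.7, "z": 6.0, "spin": 0, "fingers": 1}
    - {"x": -13.7, "y": -11.7, "z": 6.0, "spin": 0, "fingers": 1}

```text
t: 1.77
position: [0.4532, 0.0266, 0.0738]
ee_rot: [[-0.894, 0.448, -0.001], [0.448, 0.894, 0.0], [0.001, 0.0, -1.0]]
contact_force: [0.7, -1.1, 0.1]
finger_gap: 0.0877
finger_force: 0.0
```

```bash
python3 -c "
from h import *
rel((.456,.0165,.004),153.3)"
```

```text
t 1.77 pos [0.4532 0.0266 0.0738] yaw 153.4 gap 0.0877 F [ 0.7 -1.1  0.1] q7 1.08
 -> xyz cm [-0.71 -0.78  6.98] spin 0.1
```

arm_command:
  increments:
    - {"x": -0.7, "y": -0.8, "z": 3.5, "spin": 0, "fingers": 1}
    - {"x": -0.7, "y": -0.8, "z": 6.0, "spin": 0, "fingers": 1}
    - {"x": -0.7, "y": -0.8, "z": 7.0, "spin": 0, "fingers": 1}
    - {"x": -0.7, "y": -0.8, "z": 7.0, "spin": 0, "fingers": 1}
    - {"x": -0.7, "y": -0.8, "z": 7.0, "spin": 0, "fingers": 0.6}
    - {"x": -0.7, "y": -0.8, "z": 7.0, "spin": 0, "fingers": 0.3}
    - {"x": -0.7, "y": -0.8, "z": 7.0, "spin": 0, "fingers": 0.3}
    - {"x": -0.7, "y": -0.8, "z": 7.0, "spin": 0, "fingers": 0.3}
    - {"x": -0.7, "y": -0.8, "z": 7.0, "spin": 0, "fingers": 0.3}
  newtons: 25

```text
t: 2.52
position: [0.4568, 0.0158, 0.0046]
ee_rot: [[-0.894, 0.449, 0.002], [0.449, 0.894, 0.0], [-0.001, 0.001, -1.0]]
contact_force: [0.3, 0.1, -0.5]
finger_gap: 0.0576
finger_force: 0.0
```

```bash
python3 -c "
from h import *
rel((.5032,.1533,.10),7.8)"
```

```text
t 2.52 pos [0.4568 0.0158 0.0046] yaw 153.3 gap 0.0576 F [ 0.3  0.1 -0.5] q7 1.18
 -> xyz cm [ 2.01 14.38 -9.52] spin -34.5
```

arm_command:
  increments:
    - {"x": 0, "y": 0, "z": 0, "spin": 0, "fingers": 0.3}
    - {"x": 0, "y": 0, "z": 0, "spin": 0, "fingers": 0.3}
    - {"x": 0, "y": 0, "z": 0, "spin": 0, "fingers": 0.3}
    - {"x": 0, "y": 0, "z": 0, "spin": 0, "fingers": 0.3}
    - {"x": 0, "y": 0, "z": 0, "spin": 0, "fingers": 0.3}
    - {"x": 0, "y": 0, "z": -2, "spin": 0, "fingers": 0.3}
    - {"x": 0, "y": 0, "z": -5, "spin": 0, "fingers": 0.3}
    - {"x": 0, "y": 0, "z": -8, "spin": 0, "fingers": 0.3}

```text
t: 3.18
position: [0.4545, 0.0149, 0.0838]
ee_rot: [[-0.893, 0.449, -0.004], [0.449, 0.893, -0.001], [0.003, -0.003, -1.0]]
contact_force: [1.8, 0.4, -1.9]
finger_gap: 0.0438
finger_force: 25.0
```

```bash
python3 -c "
from h import *
rel((.5032,.1533,.10),7.8)"
```

```text
t 3.18 pos [0.4545 0.0149 0.0838] yaw 153.3 gap 0.0438 F [ 1.8  0.4 -1.9] q7 1.1
 -> xyz cm [ 1.87 14.54 -1.66] spin -34.5
```

arm_command:
  increments:
    - {"x": 0.6, "y": 3, "z": -1.7, "spin": -6, "fingers": 0.3}
    - {"x": 1, "y": 6, "z": -1.7, "spin": -13, "fingers": 0.3}
    - {"x": 1.4, "y": 9, "z": -1.7, "spin": -20, "fingers": 0.3}
    - {"x": 1.7, "y": 12, "z": -1.7, "spin": -27, "fingers": 0.3}
    - {"x": 1.9, "y": 14.5, "z": -1.7, "spin": -34.5, "fingers": 0.3}
    - {"x": 1.9, "y": 14.5, "z": -1.7, "spin": -34.5, "fingers": 0.3}
    - {"x": 1.9, "y": 14.5, "z": -1.0, "spin": -34.5, "fingers": 0.3}
    - {"x": 1.9, "y": 14.5, "z": 1, "spin": -34.5, "fingers": 0.3}
    - {"x": 1.9, "y": 14.5, "z": 3, "spin": -34.5, "fingers": 0.3}
    - {"x": 1.9, "y": 14.5, "z": 3, "spin": -34.5, "fingers": 0.3}
    - {"x": 1.9, "y": 14.5, "z": 3, "spin": -34.5, "fingers": 0.3}

```text
t: 4.1
position: [0.5026, 0.1516, 0.0526]
ee_rot: [[-0.991, -0.134, -0.004], [-0.134, 0.991, -0.002], [0.004, -0.002, -1.0]]
contact_force: [-0.5, -0.3, -2.3]
finger_gap: 0.0442
finger_force: 25.0
```

```bash
python3 -c "
from h import *
rel((.5032,.1533,.039),7.8)
c=arm.capture('scene');cv2.imwrite('pics/s1.png',cv2.resize(c['image'][170:290,150:350,::-1],None,fx=4,fy=4,interpolation=cv2.INTER_CUBIC))"
```

```text
t 4.1 pos [0.5026 0.1516 0.0526] yaw 187.7 gap 0.0442 F [-0.5 -0.3 -2.3] q7 1.38
 -> xyz cm [-0.08  0.16  1.36] spin -0.1
```

View pics/s1.png

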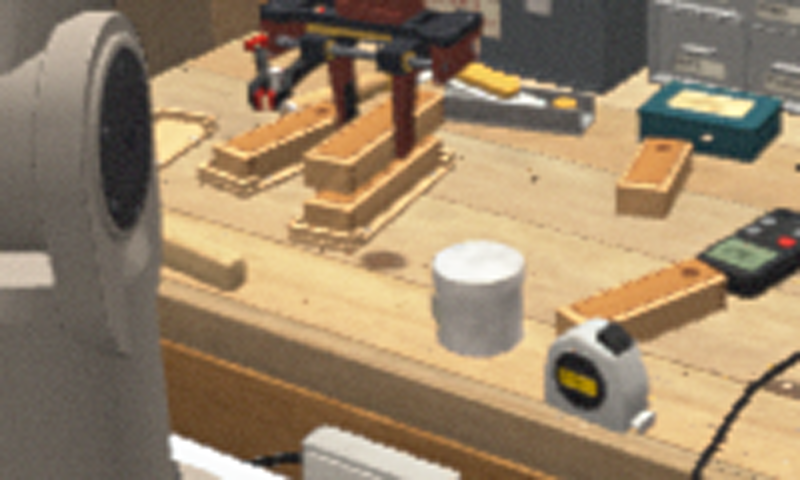

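The held box is aligned right above the lower long box (crop about (375,140) over (370,190)). I'll lower it gently.

arm_command:
  increments:
    - {"x": -0.1, "y": 0.1, "z": 0.4, "spin": 0, "fingers": 0.3}
    - {"x": -0.1, "y": 0.1, "z": 0.8, "spin": 0, "fingers": 0.3}
    - {"x": -0.1, "y": 0.1, "z": 1.1, "spin": 0, "fingers": 0.3}
    - {"x": -0.1, "y": 0.1, "z": 1.25, "spin": 0, "fingers": 0.3}
    - {"x": -0.1, "y": 0.1, "z": 1.35, "spin": 0, "fingers": 0.3}
    - {"x": -0.1, "y": 0.1, "z": 1.4, "spin": 0, "fingers": 0.3}
    - {"x": -0.1, "y": 0.1, "z": 1.4, "spin": 0, "fingers": 0.3}

```text
t: 4.73
position: [0.5051, 0.1548, 0.0398]
ee_rot: [[-0.991, -0.136, -0.0], [-0.136, 0.991, 0.0], [0.0, 0.0, -1.0]]
contact_force: [-0.7, 0.3, -1.5]
finger_gap: 0.0437
finger_force: 25.0
```

```bash
python3 -c "
from h import *
rel((.5032,.1533,.0386),7.8)"
```

```text
t 4.73 pos [0.5051 0.1548 0.0398] yaw 187.8 gap 0.0437 F [-0.7  0.3 -1.5] q7 1.39
 -> xyz cm [ 0.21 -0.12  0.12] spin 0.0
```

arm_command:
  increments:
    - {"x": 0.2, "y": -0.1, "z": 0.0, "spin": 0, "fingers": 0.3}
    - {"x": 0.2, "y": -0.1, "z": 0.1, "spin": 0, "fingers": 0.3}
    - {"x": 0.2, "y": -0.1, "z": 0.15, "spin": 0, "fingers": 0.3}
    - {"x": 0.2, "y": -0.1, "z": 0.15, "spin": 0, "fingers": 0.3}
    - {"x": 0.2, "y": -0.1, "z": 0.15, "spin": 0, "fingers": 0.3}

```text
t: 5.15
position: [0.5033, 0.1535, 0.0384]
ee_rot: [[-0.991, -0.136, 0.0], [-0.136, 0.991, 0.0], [-0.0, 0.0, -1.0]]
contact_force: [-0.3, 0.4, -1.5]
finger_gap: 0.044
finger_force: 25.0
```

arm_command:
  increments:
    - {"x": 0, "y": 0, "z": 0.1, "spin": 0, "fingers": 0.3}
    - {"x": 0, "y": 0, "z": 0.1, "spin": 0, "fingers": 0.3}
    - {"x": 0, "y": 0, "z": 0.1, "spin": 0, "fingers": 0.3}

```text
t: 5.4
position: [0.5034, 0.1535, 0.0383]
ee_rot: [[-0.991, -0.136, 0.0], [-0.136, 0.991, 0.0], [-0.0, 0.0, -1.0]]
contact_force: [-3.4, -1.9, 10.2]
finger_gap: 0.0441
finger_force: 25.0
```

arm_command:
  increments:
    - {"x": 0, "y": 0, "z": 0, "spin": 0, "fingers": 0.3}
    - {"x": 0, "y": 0, "z": 0, "spin": 0, "fingers": 0.5}
    - {"x": 0, "y": 0, "z": 0, "spin": 0, "fingers": 0.7}
    - {"x": 0, "y": 0, "z": 0, "spin": 0, "fingers": 0.8}
    - {"x": 0, "y": 0, "z": 0, "spin": 0, "fingers": 0.8}
    - {"x": 0, "y": 0, "z": 0, "spin": 0, "fingers": 0.8}
    - {"x": 0, "y": 0, "z": -2, "spin": 0, "fingers": 0.8}
    - {"x": 0, "y": 0, "z": -5, "spin": 0, "fingers": 1}
    - {"x": 0, "y": 0, "z": -8, "spin": 0, "fingers": 1}

```text
t: 6.15
position: [0.5025, 0.1531, 0.1174]
ee_rot: [[-0.991, -0.136, -0.002], [-0.136, 0.991, -0.001], [0.002, -0.001, -1.0]]
contact_force: [0.4, 0.5, 0.3]
finger_gap: 0.0804
finger_force: 0.0
```

```bash
python3 -c "
from h import *
rel((.4387,-.142,.08),160.2)"
```

```text
t 6.15 pos [0.5025 0.1531 0.1174] yaw 187.8 gap 0.0804 F [0.4 0.5 0.3] q7 1.37
 -> xyz cm [ 10.33 -28.37   3.79] spin 27.6
```

arm_command:
  increments:
    - {"x": 10.3, "y": -28.4, "z": 1.5, "spin": 27.6, "fingers": 1}
    - {"x": 10.3, "y": -28.4, "z": 1.5, "spin": 27.6, "fingers": 1}
    - {"x": 10.3, "y": -28.4, "z": 1.5, "spin": 27.6, "fingers": 1}
    - {"x": 10.3, "y": -28.4, "z": 1.5, "spin": 27.6, "fingers": 1}
    - {"x": 10.3, "y": -28.4, "z": 1.5, "spin": 27.6, "fingers": 1}
    - {"x": 10.3, "y": -28.4, "z": 1.5, "spin": 27.6, "fingers": 1}
    - {"x": 10.3, "y": -28.4, "z": 1.5, "spin": 27.6, "fingers": 1}
    - {"x": 10.3, "y": -28.4, "z": 1.5, "spin": 27.6, "fingers": 1}
    - {"x": 10.3, "y": -28.4, "z": 1.5, "spin": 27.6, "fingers": 1}
    - {"x": 10.3, "y": -28.4, "z": 3, "spin": 27.6, "fingers": 1}
    - {"x": 10.3, "y": -28.4, "z": 4, "spin": 27.6, "fingers": 1}
    - {"x": 10.3, "y": -28.4, "z": 4, "spin": 27.6, "fingers": 1}

```text
t: 7.15
position: [0.439, -0.1403, 0.0756]
ee_rot: [[-0.942, 0.337, -0.003], [0.337, 0.942, 0.001], [0.003, -0.0, -1.0]]
contact_force: [0.8, -0.2, -0.7]
finger_gap: 0.0877
finger_force: 0.0
```

```bash
python3 -c "
from h import *
rel((.4387,-.142,.004),160.2)"
```

```text
t 7.15 pos [ 0.439  -0.1403  0.0756] yaw 160.3 gap 0.0877 F [ 0.8 -0.2 -0.7] q7 1.6
 -> xyz cm [-0.05 -0.16  7.16] spin 0.1
```

arm_command:
  increments:
    - {"x": 0, "y": -0.1, "z": 3.5, "spin": 0, "fingers": 1}
    - {"x": 0, "y": -0.1, "z": 6.2, "spin": 0, "fingers": 1}
    - {"x": 0, "y": -0.1, "z": 7.1, "spin": 0, "fingers": 1}
    - {"x": 0, "y": -0.1, "z": 7.1, "spin": 0, "fingers": 1}
    - {"x": 0, "y": -0.1, "z": 7.1, "spin": 0, "fingers": 0.3}
    - {"x": 0, "y": -0.1, "z": 7.1, "spin": 0, "fingers": 0.3}
    - {"x": 0, "y": -0.1, "z": 7.1, "spin": 0, "fingers": 0.3}
    - {"x": 0, "y": -0.1, "z": 7.1, "spin": 0, "fingers": 0.3}
    - {"x": 0, "y": -0.1, "z": 7.1, "spin": 0, "fingers": 0.3}
    - {"x": 0, "y": -0.1, "z": 7.1, "spin": 0, "fingers": 0.3}
    - {"x": 0, "y": -0.1, "z": 7.1, "spin": 0, "fingers": 0.3}
    - {"x": 0, "y": -0.1, "z": 7.1, "spin": 0, "fingers": 0.3}

```text
t: 8.15
position: [0.44, -0.1425, 0.0067]
ee_rot: [[-0.941, 0.338, 0.001], [0.338, 0.941, 0.0], [-0.001, 0.001, -1.0]]
contact_force: [-0.8, 2.5, 5.8]
finger_gap: 0.044
finger_force: 25.0
```

arm_command:
  increments:
    - {"x": 0, "y": 0, "z": 0, "spin": 0, "fingers": 0.3}
    - {"x": 0, "y": 0, "z": -2, "spin": 0, "fingers": 0.3}
    - {"x": 0, "y": 0, "z": -5, "spin": 0, "fingers": 0.3}
    - {"x": 0, "y": 0, "z": -8, "spin": 0, "fingers": 0.3}
    - {"x": 0, "y": 0, "z": -12, "spin": 0, "fingers": 0.3}

```text
t: 8.57
position: [0.4376, -0.1426, 0.126]
ee_rot: [[-0.941, 0.339, -0.005], [0.339, 0.941, -0.0], [0.004, -0.002, -1.0]]
contact_force: [1.8, -0.1, -2.6]
finger_gap: 0.0441
finger_force: 25.0
```

```bash
python3 -c "
from h import *
rel((.5284,.2735,.11),173.4)"
```

```text
t 8.57 pos [ 0.4376 -0.1426  0.126 ] yaw 160.2 gap 0.0441 F [ 1.8 -0.1 -2.6] q7 1.55
 -> xyz cm [ 5.54 42.23  1.55] spin -13.2
```

arm_command:
  increments:
    - {"x": 0.4, "y": 3, "z": 0, "spin": -1, "fingers": 0.3}
    - {"x": 0.9, "y": 7, "z": 0, "spin": -3, "fingers": 0.3}
    - {"x": 1.5, "y": 11, "z": 0, "spin": -5, "fingers": 0.3}
    - {"x": 2, "y": 15, "z": 0, "spin": -7, "fingers": 0.3}
    - {"x": 2.5, "y": 19, "z": 0, "spin": -9, "fingers": 0.3}
    - {"x": 3, "y": 23, "z": 0, "spin": -11, "fingers": 0.3}
    - {"x": 3.5, "y": 27, "z": 0, "spin": -13.2, "fingers": 0.3}
    - {"x": 4.1, "y": 31, "z": 0, "spin": -13.2, "fingers": 0.3}
    - {"x": 4.6, "y": 35, "z": 0, "spin": -13.2, "fingers": 0.3}
    - {"x": 5.1, "y": 39, "z": 0, "spin": -13.2, "fingers": 0.3}
    - {"x": 5.4, "y": 42.2, "z": 0.5, "spin": -13.2, "fingers": 0.3}
    - {"x": 5.4, "y": 42.2, "z": 1.5, "spin": -13.2, "fingers": 0.3}

```text
t: 9.57
position: [0.5321, 0.2818, 0.1117]
ee_rot: [[-0.994, 0.106, 0.003], [0.106, 0.994, 0.006], [-0.002, 0.006, -1.0]]
contact_force: [-1.0, 2.2, -2.3]
finger_gap: 0.0439
finger_force: 25.0
```

arm_command:
  increments:
    - {"x": 0, "y": 0, "z": 0, "spin": 0, "fingers": 0.3}
    - {"x": 0, "y": 0, "z": 2, "spin": 0, "fingers": 0.3}
    - {"x": 0, "y": 0, "z": 4, "spin": 0, "fingers": 0.3}
    - {"x": 0, "y": 0, "z": 4, "spin": 0, "fingers": 0.3}
    - {"x": 0, "y": 0, "z": 4, "spin": 0, "fingers": 0.3}
    - {"x": 0, "y": 0, "z": 4, "spin": 0, "fingers": 0.3}

```text
t: 10.07
position: [0.532, 0.2715, 0.0722]
ee_rot: [[-0.993, 0.116, 0.0], [0.116, 0.993, -0.0], [-0.0, -0.0, -1.0]]
contact_force: [0.4, 0.1, -1.8]
finger_gap: 0.0435
finger_force: 25.0
```

```bash
python3 -c "
from h import *
rel((.5296,.273,.0407),173.4)"
```

```text
t 10.07 pos [0.532  0.2715 0.0722] yaw 173.3 gap 0.0435 F [ 0.4  0.1 -1.8] q7 0.99
 -> xyz cm [0.26 0.12 3.15] spin -0.1
```

arm_command:
  increments:
    - {"x": 0.25, "y": 0.1, "z": 1.0, "spin": 0, "fingers": 0.3}
    - {"x": 0.25, "y": 0.1, "z": 2.0, "spin": 0, "fingers": 0.3}
    - {"x": 0.25, "y": 0.1, "z": 2.6, "spin": 0, "fingers": 0.3}
    - {"x": 0.25, "y": 0.1, "z": 2.9, "spin": 0, "fingers": 0.3}
    - {"x": 0.25, "y": 0.1, "z": 2.9, "spin": 0, "fingers": 0.3}
    - {"x": 0.25, "y": 0.1, "z": 2.9, "spin": 0, "fingers": 0.3}

```text
t: 10.57
position: [0.5291, 0.2738, 0.0421]
ee_rot: [[-0.993, 0.115, -0.0], [0.115, 0.993, -0.0], [0.0, -0.0, -1.0]]
contact_force: [-0.2, -1.0, -2.4]
finger_gap: 0.0436
finger_force: 25.0
```

```bash
python3 -c "
from h import *
rel((.5296,.273,.0407),173.4)"
```

```text
t 10.57 pos [0.5291 0.2738 0.0421] yaw 173.4 gap 0.0436 F [-0.2 -1.  -2.4] q7 0.99
 -> xyz cm [-0.05 -0.07  0.14] spin 0.0
```

arm_command:
  increments:
    - {"x": 0, "y": -0.1, "z": 0.1, "spin": 0, "fingers": 0.3}
    - {"x": 0, "y": -0.1, "z": 0.15, "spin": 0, "fingers": 0.3}
    - {"x": 0, "y": -0.1, "z": 0.2, "spin": 0, "fingers": 0.3}
    - {"x": 0, "y": -0.1, "z": 0.2, "spin": 0, "fingers": 0.3}

```text
t: 10.9
position: [0.5293, 0.2728, 0.0407]
ee_rot: [[-0.993, 0.115, 0.0], [0.115, 0.993, 0.0], [-0.0, 0.0, -1.0]]
contact_force: [-2.0, -0.5, 1.4]
finger_gap: 0.0439
finger_force: 25.0
```

arm_command:
  increments:
    - {"x": 0, "y": 0, "z": 0, "spin": 0, "fingers": 0.5}
    - {"x": 0, "y": 0, "z": 0, "spin": 0, "fingers": 0.7}
    - {"x": 0, "y": 0, "z": 0, "spin": 0, "fingers": 0.8}
    - {"x": 0, "y": 0, "z": 0, "spin": 0, "fingers": 0.8}
    - {"x": 0, "y": 0, "z": 0, "spin": 0, "fingers": 0.8}
    - {"x": 0, "y": 0, "z": -2, "spin": 0, "fingers": 0.8}
    - {"x": 0, "y": 0, "z": -5, "spin": 0, "fingers": 1}
    - {"x": 0, "y": 0, "z": -8, "spin": 0, "fingers": 1}

```text
t: 11.57
position: [0.5283, 0.2725, 0.1204]
ee_rot: [[-0.993, 0.115, -0.002], [0.115, 0.993, -0.001], [0.002, -0.002, -1.0]]
contact_force: [0.4, 0.7, -0.3]
finger_gap: 0.0803
finger_force: 0.0
```

```bash
python3 -c "
from h import *
rel((.6412,-.0356,.08),16.3)"
```

```text
t 11.57 pos [0.5283 0.2725 0.1204] yaw 173.4 gap 0.0803 F [ 0.4  0.7 -0.3] q7 0.97
 -> xyz cm [-14.75 -29.31   4.06] spin -22.9
```

arm_command:
  increments:
    - {"x": -14.7, "y": -29.3, "z": 1, "spin": -22.9, "fingers": 1}
    - {"x": -14.7, "y": -29.3, "z": 1, "spin": -22.9, "fingers": 1}
    - {"x": -14.7, "y": -29.3, "z": 1, "spin": -22.9, "fingers": 1}
    - {"x": -14.7, "y": -29.3, "z": 1, "spin": -22.9, "fingers": 1}
    - {"x": -14.7, "y": -29.3, "z": 1, "spin": -22.9, "fingers": 1}
    - {"x": -14.7, "y": -29.3, "z": 1, "spin": -22.9, "fingers": 1}
    - {"x": -14.7, "y": -29.3, "z": 1, "spin": -22.9, "fingers": 1}
    - {"x": -14.7, "y": -29.3, "z": 1, "spin": -22.9, "fingers": 1}
    - {"x": -14.7, "y": -29.3, "z": 1, "spin": -22.9, "fingers": 1}
    - {"x": -14.7, "y": -29.3, "z": 3, "spin": -22.9, "fingers": 1}
    - {"x": -14.7, "y": -29.3, "z": 4, "spin": -22.9, "fingers": 1}
    - {"x": -14.7, "y": -29.3, "z": 4, "spin": -22.9, "fingers": 1}

```text
t: 12.57
position: [0.6394, -0.0344, 0.0776]
ee_rot: [[-0.96, -0.282, -0.005], [-0.282, 0.96, 0.0], [0.005, 0.002, -1.0]]
contact_force: [-1.1, -0.3, -0.4]
finger_gap: 0.0879
finger_force: 0.0
```

```bash
python3 -c "
from h import *
rel((.6412,-.0356,.005),16.3)"
```

```text
t 12.57 pos [ 0.6394 -0.0344  0.0776] yaw 196.4 gap 0.0879 F [-1.1 -0.3 -0.4] q7 1.89
 -> xyz cm [-0.17 -0.18  7.26] spin 0.1
```

arm_command:
  increments:
    - {"x": -0.1, "y": -0.1, "z": 3.5, "spin": 0, "fingers": 1}
    - {"x": -0.1, "y": -0.1, "z": 6.2, "spin": 0, "fingers": 1}
    - {"x": -0.1, "y": -0.1, "z": 7.2, "spin": 0, "fingers": 1}
    - {"x": -0.1, "y": -0.1, "z": 7.2, "spin": 0, "fingers": 1}
    - {"x": -0.1, "y": -0.1, "z": 7.2, "spin": 0, "fingers": 0.3}
    - {"x": -0.1, "y": -0.1, "z": 7.2, "spin": 0, "fingers": 0.3}
    - {"x": -0.1, "y": -0.1, "z": 7.2, "spin": 0, "fingers": 0.3}
    - {"x": -0.1, "y": -0.1, "z": 7.2, "spin": 0, "fingers": 0.3}
    - {"x": -0.1, "y": -0.1, "z": 7.2, "spin": 0, "fingers": 0.3}
    - {"x": -0.1, "y": -0.1, "z": 7.2, "spin": 0, "fingers": 0.3}
    - {"x": -0.1, "y": -0.1, "z": 7.2, "spin": 0, "fingers": 0.3}
    - {"x": -0.1, "y": -0.1, "z": 7.2, "spin": 0, "fingers": 0.3}

```text
t: 13.57
position: [0.6429, -0.0356, 0.0087]
ee_rot: [[-0.96, -0.281, 0.0], [-0.281, 0.96, 0.0], [-0.0, 0.0, -1.0]]
contact_force: [-1.0, 0.2, 3.5]
finger_gap: 0.0441
finger_force: 25.0
```

```bash
python3 - <<'E'
from h import *
c=arm.capture("top");pickle.dump(c,open("top1.pkl","wb"))
for z,roi in((.062,(150,110,225,290)),):
    for x in blobs(c,z,roi=roi)[1]:print(x[0].round(),x[1].round(),x[2],x[3].round(4),np.round(x[4],4),np.round(x[5],3),x[6].round(1))
cv2.imwrite("pics/t1.png",cv2.resize(c["image"][150:270,100:260,::-1],None,fx=5,fy=5,interpolation=cv2.INTER_CUBIC))
E
```

```text
169.0 204.0 602 [0.5254 0.2684] [0.5255 0.2676] [0.046 0.132] 173.9
208.0 213.0 730 [0.501  0.1503] [0.5009 0.15  ] [0.044 0.161] 7.5
```

View pics/t1.png

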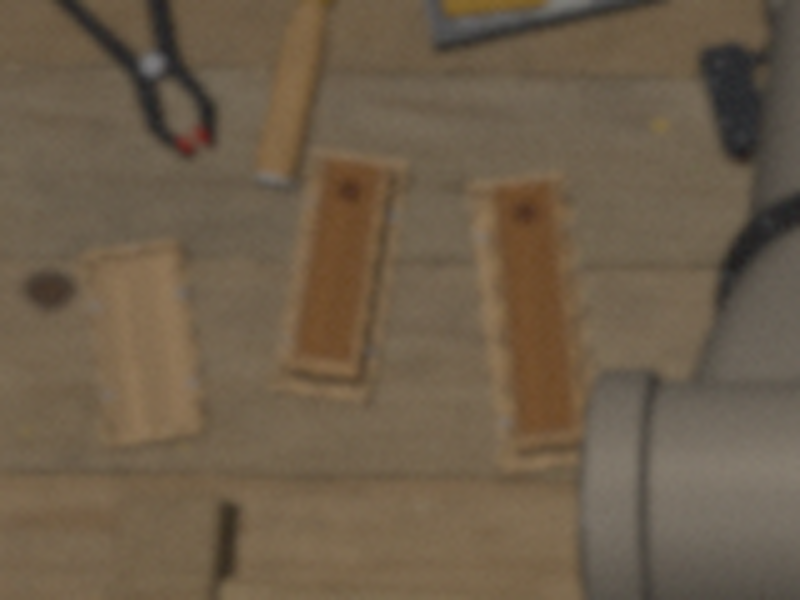

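The cradles show stacked medium (crop (345,265)) and long (540,310) boxes, and the short cradle is empty at (150,345). The upper-box centroids look shifted a few mm, so I'll check with the lid panels only, before and after.

```bash
python3 - <<'E'
from h import *
a=pickle.load(open("top.pkl","rb"));b=pickle.load(open("top1.pkl","rb"))
for s in(130,140,148):
  for c,z in((a,.034),(b,.062)):
    for x in blobs(c,z,(8,s,70),(16,255,255),roi=(150,190,225,290))[1]:print(s,z,x[2],x[3].round(4),np.round(x[4],4),np.round(x[5],3),x[6].round(1))
# profiles across the medium box, saturation & value, row 205
for c in(a,b):
    h=cv2.cvtColor(cv2.GaussianBlur(c["image"],(1,5),0),cv2.COLOR_RGB2HSV)
    print(h[205,154:184,1].tolist(),h[205,154:184,2].tolist())
E
```

```text
130 0.034 394 [0.5316 0.2746] [0.5323 0.2741] [0.032 0.119] 173.1
130 0.034 506 [0.5064 0.1548] [0.5061 0.1547] [0.033 0.149] 7.9
130 0.062 397 [0.5306 0.2697] [0.5311 0.2695] [0.031 0.117] 173.4
130 0.062 520 [0.504  0.1514] [0.504  0.1512] [0.033 0.148] 7.5
140 0.034 341 [0.5308 0.2752] [0.5318 0.275 ] [0.029 0.115] 173.3
140 0.034 425 [0.5043 0.155 ] [0.5068 0.1556] [0.028 0.146] 7.6
140 0.062 350 [0.5298 0.2697] [0.5302 0.2698] [0.029 0.115] 173.5
140 0.062 437 [0.503  0.1515] [0.5046 0.1512] [0.029 0.145] 7.2
148 0.034 178 [0.5255 0.2771] [0.5302 0.2755] [0.025 0.105] 175.4
148 0.034 270 [0.5046 0.1556] [0.5089 0.1562] [0.024 0.136] 8.2
148 0.062 219 [0.5311 0.2704] [0.5309 0.2706] [0.023 0.109] 171.9
148 0.062 251 [0.4972 0.1507] [0.4988 0.1512] [0.026 0.13 ] 8.9
[81, 83, 83, 87, 93, 104, 110, 122, 142, 154, 152, 148, 151, 156, 153, 152, 148, 143, 129, 121, 118, 105, 99, 98, 90, 82, 79, 76, 75, 77] [110, 110, 110, 111, 118, 123, 121, 113, 108, 106, 109, 110, 108, 106, 105, 106, 107, 107, 113, 116, 104, 95, 106, 115, 113, 106, 107, 110, 109, 109]
[82, 82, 81, 86, 93, 100, 110, 124, 145, 148, 154, 152, 153, 153, 153, 156, 150, 143, 131, 122, 115, 109, 100, 95, 90, 81, 76, 77, 75, 77] [112, 112, 113, 115, 121, 127, 123, 115, 109, 110, 111, 111, 110, 107, 107, 108, 109, 109, 113, 115, 104, 94, 105, 118, 116, 110, 110, 112, 112, 113]
```

arm_command:
  increments:
    - {"x": 0, "y": 0, "z": -2, "spin": 0, "fingers": 0.3}
    - {"x": 0, "y": 0, "z": -5, "spin": 0, "fingers": 0.3}
    - {"x": 0, "y": 0, "z": -8, "spin": 0, "fingers": 0.3}
    - {"x": 0, "y": 0, "z": -12, "spin": 0, "fingers": 0.3}
    - {"x": 0, "y": 0, "z": -12, "spin": 0, "fingers": 0.3}

```text
t: 14.03
position: [0.6472, -0.0363, 0.1358]
ee_rot: [[-0.96, -0.28, 0.011], [-0.28, 0.96, 0.0], [-0.011, -0.003, -1.0]]
contact_force: [2.5, -0.6, -0.8]
finger_gap: 0.0437
finger_force: 25.0
```

```bash
python3 -c "
from h import *
rel((.486,.399,.13),9.5)"
```

```text
t 14.03 pos [ 0.6472 -0.0363  0.1358] yaw 196.3 gap 0.0437 F [ 2.5 -0.6 -0.8] q7 1.89
 -> xyz cm [ 3.27 46.3   0.4 ] spin 6.8
```

arm_command:
  increments:
    - {"x": 0.2, "y": 3, "z": 0, "spin": 1, "fingers": 0.3}
    - {"x": 0.5, "y": 7, "z": 0, "spin": 2, "fingers": 0.3}
    - {"x": 0.8, "y": 11, "z": 0, "spin": 3, "fingers": 0.3}
    - {"x": 1.1, "y": 15, "z": 0, "spin": 4, "fingers": 0.3}
    - {"x": 1.4, "y": 19, "z": 0, "spin": 5, "fingers": 0.3}
    - {"x": 1.7, "y": 23, "z": 0, "spin": 6, "fingers": 0.3}
    - {"x": 2, "y": 27, "z": 0, "spin": 6.8, "fingers": 0.3}
    - {"x": 2.3, "y": 31, "z": 0, "spin": 6.8, "fingers": 0.3}
    - {"x": 2.6, "y": 35, "z": 0, "spin": 6.8, "fingers": 0.3}
    - {"x": 2.8, "y": 39, "z": 0, "spin": 6.8, "fingers": 0.3}
    - {"x": 3.1, "y": 43, "z": 0, "spin": 6.8, "fingers": 0.3}
    - {"x": 3.2, "y": 46.1, "z": 0.5, "spin": 6.8, "fingers": 0.3}

```text
t: 15.03
position: [0.4807, 0.4016, 0.1238]
ee_rot: [[-0.986, -0.168, 0.0], [-0.168, 0.986, 0.002], [-0.001, 0.002, -1.0]]
contact_force: [0.2, 1.2, -1.2]
finger_gap: 0.0438
finger_force: 25.0
```

arm_command:
  increments:
    - {"x": 0, "y": 0, "z": 0, "spin": 0, "fingers": 0.3}
    - {"x": 0, "y": 0, "z": 3, "spin": 0, "fingers": 0.3}
    - {"x": 0, "y": 0, "z": 6, "spin": 0, "fingers": 0.3}
    - {"x": 0, "y": 0, "z": 8.5, "spin": 0, "fingers": 0.3}
    - {"x": 0, "y": 0, "z": 8.5, "spin": 0, "fingers": 0.3}
    - {"x": 0, "y": 0, "z": 8.5, "spin": 0, "fingers": 0.3}
    - {"x": 0, "y": 0, "z": 8.5, "spin": 0, "fingers": 0.3}

```text
t: 15.62
position: [0.4834, 0.398, 0.0395]
ee_rot: [[-0.986, -0.165, 0.001], [-0.165, 0.986, 0.001], [-0.001, 0.001, -1.0]]
contact_force: [0.6, -0.3, -1.2]
finger_gap: 0.0439
finger_force: 25.0
```

```bash
python3 -c "
from h import *
rel((.486,.399,.0147),9.5)
c=arm.capture('scene');cv2.imwrite('pics/s2.png',cv2.resize(c['image'][170:270,130:290,::-1],None,fx=5,fy=5,interpolation=cv2.INTER_CUBIC))"
```

```text
t 15.62 pos [0.4834 0.398  0.0395] yaw 189.5 gap 0.0439 F [ 0.6 -0.3 -1.2] q7 1.0
 -> xyz cm [-0.27  0.06  2.48] spin -0.0
```

View pics/s2.png

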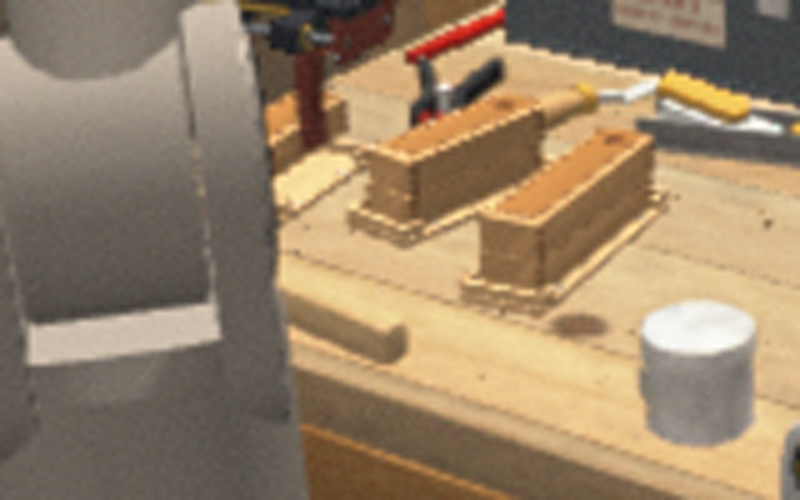

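The scene crop shows both stacks standing straight to within about a pixel (medium corner at (412,165)–(414,215), long at (540,235)–(542,290)). The held short box is hidden behind the arm, so I'll lower it by feel.

arm_command:
  increments:
    - {"x": -0.25, "y": 0.05, "z": 0.8, "spin": 0, "fingers": 0.3}
    - {"x": -0.25, "y": 0.05, "z": 1.5, "spin": 0, "fingers": 0.3}
    - {"x": -0.25, "y": 0.05, "z": 2.0, "spin": 0, "fingers": 0.3}
    - {"x": -0.25, "y": 0.05, "z": 2.3, "spin": 0, "fingers": 0.3}
    - {"x": -0.25, "y": 0.05, "z": 2.3, "spin": 0, "fingers": 0.3}
    - {"x": -0.25, "y": 0.05, "z": 2.3, "spin": 0, "fingers": 0.3}

```text
t: 16.17
position: [0.4848, 0.3986, 0.0151]
ee_rot: [[-0.986, -0.165, -0.0], [-0.165, 0.986, -0.0], [0.0, -0.0, -1.0]]
contact_force: [0.3, 1.2, -1.7]
finger_gap: 0.0438
finger_force: 25.0
```

```bash
python3 - <<'E'
from h import *
rel((.486,.399,.0147),9.5)
c=arm.capture("scene");pickle.dump(c,open("sc1.pkl","wb"))
T=c["T"]
def proj(p):
    q=T[:3,:3].T@(np.array(p)-T[:3,3]);return c["cx"]+c["fx"]*q[0]/-q[2],c["cy"]-c["fy"]*q[1]/-q[2]
for n,ctr,yaw,L in(("med",(.5305,.2765),173.4,.13),("long",(.505,.156),7.7,.16)):
    a=np.radians(yaw);ex=np.array([np.cos(a),np.sin(a)]);ex*=np.sign(ex[0]);ey=np.array([-ex[1],ex[0]])
    for sy in(-1,1):
        p=np.array(ctr)-ex*L/2+ey*sy*.022
        print(n,"corner",sy,[np.round(proj([*p,z]),1).tolist() for z in(.006,.034,.062)])
g=cv2.cvtColor(c["image"],cv2.COLOR_RGB2GRAY)
for r in range(200,216):print(r,g[r,200:222].tolist())
for r in range(212,230):print(r,g[r,223:247].tolist())
E
```

```text
t 16.17 pos [0.4848 0.3986 0.0151] yaw 189.5 gap 0.0438 F [ 0.3  1.2 -1.7] q7 1.01
 -> xyz cm [-0.12  0.02  0.04] spin 0.0
med corner -1 [[212.2, 216.3], [211.5, 208.9], [210.8, 201.3]]
med corner 1 [[203.6, 213.0], [202.9, 205.7], [202.2, 198.3]]
long corner -1 [[237.7, 229.7], [237.2, 221.9], [236.6, 213.9]]
long corner 1 [[226.0, 227.3], [225.4, 219.5], [224.8, 211.7]]
200 [129, 175, 136, 114, 130, 159, 196, 214, 209, 193, 199, 165, 152, 161, 196, 210, 190, 123, 103, 97, 90, 92]
201 [106, 127, 118, 108, 107, 115, 125, 140, 168, 206, 223, 213, 189, 201, 168, 120, 107, 96, 93, 93, 94, 93]
202 [166, 140, 160, 133, 117, 116, 119, 118, 118, 131, 154, 171, 139, 111, 101, 93, 96, 95, 96, 93, 94, 94]
203 [197, 144, 108, 122, 114, 122, 121, 122, 121, 121, 117, 108, 82, 82, 94, 93, 95, 94, 92, 94, 92, 89]
204 [160, 134, 144, 161, 119, 113, 118, 117, 121, 118, 114, 103, 76, 78, 97, 90, 92, 94, 95, 92, 89, 95]
205 [161, 198, 200, 190, 129, 116, 116, 122, 124, 122, 114, 102, 91, 85, 96, 90, 92, 92, 90, 95, 91, 98]
206 [195, 200, 195, 177, 147, 119, 119, 122, 122, 111, 107, 102, 83, 77, 94, 94,
[... 2520 characters left out ...]
07, 106, 110, 112, 116, 121, 112, 95, 89, 102, 106, 100, 101, 126, 183, 214, 202]
225 [202, 146, 136, 139, 113, 102, 107, 106, 108, 109, 116, 118, 119, 114, 97, 91, 103, 98, 98, 124, 181, 212, 207, 157]
226 [204, 222, 213, 201, 148, 136, 136, 132, 125, 116, 121, 115, 113, 104, 90, 86, 113, 115, 126, 168, 210, 204, 149, 154]
227 [133, 133, 132, 139, 155, 193, 219, 208, 201, 157, 152, 136, 132, 124, 110, 124, 179, 191, 178, 189, 199, 148, 156, 184]
228 [134, 122, 124, 127, 130, 133, 138, 136, 133, 153, 183, 205, 199, 198, 146, 151, 170, 149, 186, 185, 140, 162, 196, 196]
229 [132, 130, 143, 141, 153, 133, 122, 129, 126, 127, 129, 130, 129, 139, 135, 137, 116, 127, 153, 133, 161, 197, 200, 198]
```

arm_command:
  increments:
    - {"x": -0.1, "y": 0, "z": 0.1, "spin": 0, "fingers": 0.3}
    - {"x": -0.1, "y": 0, "z": 0.1, "spin": 0, "fingers": 0.3}
    - {"x": -0.1, "y": 0, "z": 0.15, "spin": 0, "fingers": 0.3}
    - {"x": -0.1, "y": 0, "z": 0.15, "spin": 0, "fingers": 0.3}

```text
t: 16.55
position: [0.4858, 0.399, 0.0146]
ee_rot: [[-0.986, -0.165, -0.0], [-0.165, 0.986, 0.0], [0.0, 0.0, -1.0]]
contact_force: [-1.5, -0.7, 5.5]
finger_gap: 0.0441
finger_force: 25.0
```

arm_command:
  increments:
    - {"x": 0, "y": 0, "z": 0, "spin": 0, "fingers": 0.5}
    - {"x": 0, "y": 0, "z": 0, "spin": 0, "fingers": 0.7}
    - {"x": 0, "y": 0, "z": 0, "spin": 0, "fingers": 0.8}
    - {"x": 0, "y": 0, "z": 0, "spin": 0, "fingers": 0.8}
    - {"x": 0, "y": 0, "z": 0, "spin": 0, "fingers": 0.8}
    - {"x": 0, "y": 0, "z": -3, "spin": 0, "fingers": 0.8}
    - {"x": 0, "y": 0, "z": -7, "spin": 0, "fingers": 0.8}
    - {"x": 0, "y": 0, "z": -10, "spin": 0, "fingers": 0.8}
    - {"x": 0, "y": 0, "z": -10, "spin": 0, "fingers": 0.8}

```text
t: 17.3
position: [0.4893, 0.4015, 0.1204]
ee_rot: [[-0.986, -0.165, 0.008], [-0.165, 0.986, 0.007], [-0.009, 0.006, -1.0]]
contact_force: [1.9, 0.2, -0.8]
finger_gap: 0.0702
finger_force: 0.0
```

```bash
python3 -c "
from h import *
rel((.5293,.2728,.09),173.4)"
```

```text
t 17.3 pos [0.4893 0.4015 0.1204] yaw 189.5 gap 0.0702 F [ 1.9  0.2 -0.8] q7 1.0
 -> xyz cm [ -1.8  -13.37   2.97] spin 16.1
```

arm_command:
  increments:
    - {"x": -2.2, "y": -13.1, "z": 0.5, "spin": 16.1, "fingers": 0.8}
    - {"x": -2.2, "y": -13.1, "z": 0.5, "spin": 16.1, "fingers": 0.8}
    - {"x": -2.2, "y": -13.1, "z": 0.5, "spin": 16.1, "fingers": 0.8}
    - {"x": -2.2, "y": -13.1, "z": 0.5, "spin": 16.1, "fingers": 0.8}
    - {"x": -2.2, "y": -13.1, "z": 1.5, "spin": 16.1, "fingers": 0.8}
    - {"x": -2.2, "y": -13.1, "z": 2.5, "spin": 16.1, "fingers": 0.8}
    - {"x": -2.2, "y": -13.1, "z": 2.5, "spin": 16.1, "fingers": 0.8}
    - {"x": -2.2, "y": -13.1, "z": 2.5, "spin": 16.1, "fingers": 0.8}

```text
t: 17.97
position: [0.5276, 0.2751, 0.0874]
ee_rot: [[-0.994, 0.111, -0.002], [0.111, 0.994, -0.0], [0.002, -0.001, -1.0]]
contact_force: [0.2, 0.0, 0.3]
finger_gap: 0.0704
finger_force: 0.0
```

```bash
python3 -c "
from h import *
rel((.5293,.2728,.0407),173.4)"
```

```text
t 17.97 pos [0.5276 0.2751 0.0874] yaw 173.6 gap 0.0704 F [0.2 0.  0.3] q7 0.98
 -> xyz cm [-0.21 -0.21  4.67] spin 0.2
```

arm_command:
  increments:
    - {"x": -0.2, "y": -0.2, "z": 2.5, "spin": 0.2, "fingers": 0.8}
    - {"x": -0.2, "y": -0.2, "z": 4.5, "spin": 0.2, "fingers": 0.8}
    - {"x": -0.2, "y": -0.2, "z": 4.5, "spin": 0.2, "fingers": 0.8}
    - {"x": -0.2, "y": -0.2, "z": 4.5, "spin": 0.2, "fingers": 0.8}
    - {"x": -0.2, "y": -0.2, "z": 4.5, "spin": 0.2, "fingers": 0.8}
    - {"x": -0.2, "y": -0.2, "z": 4.5, "spin": 0.2, "fingers": 0.3}
    - {"x": -0.2, "y": -0.2, "z": 4.5, "spin": 0.2, "fingers": 0.3}
    - {"x": -0.2, "y": -0.2, "z": 4.5, "spin": 0.2, "fingers": 0.3}
    - {"x": -0.2, "y": -0.2, "z": 4.5, "spin": 0.2, "fingers": 0.3}
    - {"x": -0.2, "y": -0.2, "z": 4.5, "spin": 0.2, "fingers": 0.3}
    - {"x": -0.2, "y": -0.2, "z": 4.5, "spin": 0.2, "fingers": 0.3}
    - {"x": -0.2, "y": -0.2, "z": 4.5, "spin": 0.2, "fingers": 0.3}

```text
t: 18.97
position: [0.5314, 0.2714, 0.0444]
ee_rot: [[-0.993, 0.118, 0.001], [0.118, 0.993, 0.001], [-0.001, 0.001, -1.0]]
contact_force: [-1.4, 0.3, 5.1]
finger_gap: 0.0436
finger_force: 25.0
```

arm_command:
  increments:
    - {"x": 0, "y": 0, "z": -0.6, "spin": 0, "fingers": 0.3}
    - {"x": 0, "y": 0, "z": -0.8, "spin": 0, "fingers": 0.3}
    - {"x": 0, "y": 0, "z": -0.8, "spin": 0, "fingers": 0.3}

```text
t: 19.22
position: [0.5311, 0.2709, 0.0522]
ee_rot: [[-0.993, 0.118, 0.0], [0.118, 0.993, -0.0], [-0.0, 0.0, -1.0]]
contact_force: [-0.4, -0.7, -1.2]
finger_gap: 0.0437
finger_force: 25.0
```

```bash
python3 -c "
from h import *
rel((.5303,.2777,.0407),173.4)"
```

```text
t 19.22 pos [0.5311 0.2709 0.0522] yaw 173.2 gap 0.0437 F [-0.4 -0.7 -1.2] q7 0.99
 -> xyz cm [0.16 0.67 1.15] spin -0.2
```

arm_command:
  increments:
    - {"x": 0, "y": 0.4, "z": 0, "spin": -0.2, "fingers": 0.3}
    - {"x": -0.05, "y": 0.65, "z": 0, "spin": -0.2, "fingers": 0.3}
    - {"x": -0.05, "y": 0.65, "z": 0.3, "spin": -0.2, "fingers": 0.3}
    - {"x": -0.05, "y": 0.65, "z": 0.6, "spin": -0.2, "fingers": 0.3}
    - {"x": -0.05, "y": 0.65, "z": 0.6, "spin": -0.2, "fingers": 0.3}
    - {"x": -0.05, "y": 0.65, "z": 0.6, "spin": -0.2, "fingers": 0.3}

```text
t: 19.72
position: [0.532, 0.2771, 0.0453]
ee_rot: [[-0.993, 0.115, -0.001], [0.115, 0.993, -0.001], [0.001, -0.001, -1.0]]
contact_force: [0.1, -0.6, -0.5]
finger_gap: 0.0438
finger_force: 25.0
```

```bash
python3 -c "
from h import *
rel((.5324,.2775,.0440),173.4)"
```

```text
t 19.72 pos [0.532  0.2771 0.0453] yaw 173.4 gap 0.0438 F [ 0.1 -0.6 -0.5] q7 0.99
 -> xyz cm [-0.04  0.05  0.13] spin 0.0
```

arm_command:
  increments:
    - {"x": 0, "y": 0.05, "z": 0.1, "spin": 0, "fingers": 0.3}
    - {"x": 0, "y": 0.05, "z": 0.15, "spin": 0, "fingers": 0.3}
    - {"x": 0, "y": 0.05, "z": 0.2, "spin": 0, "fingers": 0.3}
    - {"x": 0, "y": 0.05, "z": 0.2, "spin": 0, "fingers": 0.3}

```text
t: 20.05
position: [0.5324, 0.2779, 0.0445]
ee_rot: [[-0.993, 0.115, 0.0], [0.115, 0.993, 0.0], [0.0, 0.0, -1.0]]
contact_force: [-2.2, -0.9, 4.5]
finger_gap: 0.0437
finger_force: 25.0
```

arm_command:
  increments:
    - {"x": 0, "y": 0, "z": 0, "spin": 0, "fingers": 0.5}
    - {"x": 0, "y": 0, "z": 0, "spin": 0, "fingers": 0.7}
    - {"x": 0, "y": 0, "z": 0, "spin": 0, "fingers": 0.8}
    - {"x": 0, "y": 0, "z": 0, "spin": 0, "fingers": 0.8}
    - {"x": 0, "y": 0, "z": 0, "spin": 0, "fingers": 0.8}
    - {"x": 0, "y": 0, "z": -2, "spin": 0, "fingers": 0.8}
    - {"x": 0, "y": 0, "z": -5, "spin": 0, "fingers": 0.8}
    - {"x": 0, "y": 0, "z": -5, "spin": 0, "fingers": 0.8}
    - {"x": 0, "y": 0, "z": -5, "spin": 0, "fingers": 0.8}

```text
t: 20.8
position: [0.5336, 0.2786, 0.0954]
ee_rot: [[-0.993, 0.115, 0.003], [0.115, 0.993, 0.002], [-0.003, 0.002, -1.0]]
contact_force: [-0.9, -0.4, 0.1]
finger_gap: 0.0703
finger_force: 0.0
```

```bash
python3 -c "
from h import *
rel((.5025,.1535,.09),7.8)"
```

```text
t 20.8 pos [0.5336 0.2786 0.0954] yaw 173.4 gap 0.0703 F [-0.9 -0.4  0.1] q7 0.97
 -> xyz cm [  1.65 -12.79   0.51] spin -14.4
```

arm_command:
  increments:
    - {"x": 1.6, "y": -12.8, "z": 0, "spin": -14.4, "fingers": 0.8}
    - {"x": 1.6, "y": -12.8, "z": 0, "spin": -14.4, "fingers": 0.8}
    - {"x": 1.6, "y": -12.8, "z": 0, "spin": -14.4, "fingers": 0.8}
    - {"x": 1.6, "y": -12.8, "z": 0, "spin": -14.4, "fingers": 0.8}
    - {"x": 1.6, "y": -12.8, "z": 0, "spin": -14.4, "fingers": 0.8}
    - {"x": 1.6, "y": -12.8, "z": 0, "spin": -14.4, "fingers": 0.8}
    - {"x": 1.6, "y": -12.8, "z": 0, "spin": -14.4, "fingers": 0.8}

```text
t: 21.38
position: [0.502, 0.1544, 0.0935]
ee_rot: [[-0.99, -0.138, 0.0], [-0.138, 0.99, 0.001], [-0.0, 0.001, -1.0]]
contact_force: [0.6, 1.0, -0.2]
finger_gap: 0.0699
finger_force: 0.0
```

```bash
python3 -c "
from h import *
rel((.5025,.1535,.0405),7.8)"
```

```text
t 21.38 pos [0.502  0.1544 0.0935] yaw 187.9 gap 0.0699 F [ 0.6  1.  -0.2] q7 1.36
 -> xyz cm [-0.04 -0.1   5.3 ] spin 0.1
```

arm_command:
  increments:
    - {"x": 0, "y": -0.1, "z": 3, "spin": 0, "fingers": 0.8}
    - {"x": 0, "y": -0.1, "z": 5.1, "spin": 0, "fingers": 0.8}
    - {"x": 0, "y": -0.1, "z": 5.1, "spin": 0, "fingers": 0.8}
    - {"x": 0, "y": -0.1, "z": 5.1, "spin": 0, "fingers": 0.8}
    - {"x": 0, "y": -0.1, "z": 5.1, "spin": 0, "fingers": 0.8}
    - {"x": 0, "y": -0.1, "z": 5.1, "spin": 0, "fingers": 0.3}
    - {"x": 0, "y": -0.1, "z": 5.1, "spin": 0, "fingers": 0.3}
    - {"x": 0, "y": -0.1, "z": 5.1, "spin": 0, "fingers": 0.3}
    - {"x": 0, "y": -0.1, "z": 5.1, "spin": 0, "fingers": 0.3}
    - {"x": 0, "y": -0.1, "z": 5.1, "spin": 0, "fingers": 0.3}
    - {"x": 0, "y": -0.1, "z": 5.1, "spin": 0, "fingers": 0.3}
    - {"x": 0, "y": -0.1, "z": 5.1, "spin": 0, "fingers": 0.3}

```text
t: 22.38
position: [0.5023, 0.152, 0.0434]
ee_rot: [[-0.991, -0.136, 0.001], [-0.136, 0.991, 0.001], [-0.001, 0.001, -1.0]]
contact_force: [-1.1, 0.6, 5.3]
finger_gap: 0.0439
finger_force: 25.0
```

arm_command:
  increments:
    - {"x": 0, "y": 0, "z": -0.6, "spin": 0, "fingers": 0.3}
    - {"x": 0, "y": 0, "z": -0.8, "spin": 0, "fingers": 0.3}
    - {"x": 0, "y": 0, "z": -0.8, "spin": 0, "fingers": 0.3}

```text
t: 22.63
position: [0.5021, 0.1515, 0.0512]
ee_rot: [[-0.991, -0.136, 0.0], [-0.136, 0.991, 0.0], [-0.0, -0.0, -1.0]]
contact_force: [0.5, -0.1, -2.3]
finger_gap: 0.0438
finger_force: 25.0
```

```bash
python3 -c "
from h import *
rel((.5047,.157,.042),7.7)"
```

```text
t 22.63 pos [0.5021 0.1515 0.0512] yaw 187.8 gap 0.0438 F [ 0.5 -0.1 -2.3] q7 1.37
 -> xyz cm [-0.34  0.51  0.92] spin 0.1
```

arm_command:
  increments:
    - {"x": -0.15, "y": 0.3, "z": 0, "spin": 0, "fingers": 0.3}
    - {"x": -0.3, "y": 0.5, "z": 0, "spin": 0, "fingers": 0.3}
    - {"x": -0.3, "y": 0.5, "z": 0.3, "spin": 0, "fingers": 0.3}
    - {"x": -0.3, "y": 0.5, "z": 0.6, "spin": 0, "fingers": 0.3}
    - {"x": -0.3, "y": 0.5, "z": 0.6, "spin": 0, "fingers": 0.3}
    - {"x": -0.3, "y": 0.5, "z": 0.6, "spin": 0, "fingers": 0.3}

```text
t: 23.13
position: [0.5038, 0.1567, 0.0444]
ee_rot: [[-0.991, -0.136, -0.001], [-0.136, 0.991, -0.0], [0.001, -0.0, -1.0]]
contact_force: [-0.4, -0.0, -1.7]
finger_gap: 0.044
finger_force: 25.0
```

```bash
python3 -c "
from h import *
rel((.5043,.157,.0430),7.7)"
```

```text
t 23.13 pos [0.5038 0.1567 0.0444] yaw 187.8 gap 0.044 F [-0.4 -0.  -1.7] q7 1.37
 -> xyz cm [-0.05  0.02  0.14] spin 0.1
```

arm_command:
  increments:
    - {"x": -0.05, "y": 0, "z": 0.1, "spin": 0, "fingers": 0.3}
    - {"x": -0.05, "y": 0, "z": 0.15, "spin": 0, "fingers": 0.3}
    - {"x": -0.05, "y": 0, "z": 0.2, "spin": 0, "fingers": 0.3}
    - {"x": -0.05, "y": 0, "z": 0.2, "spin": 0, "fingers": 0.3}

```text
t: 23.47
position: [0.5048, 0.157, 0.0434]
ee_rot: [[-0.991, -0.136, 0.0], [-0.136, 0.991, 0.0], [-0.0, 0.0, -1.0]]
contact_force: [-2.0, -1.5, 5.4]
finger_gap: 0.0438
finger_force: 25.0
```

arm_command:
  increments:
    - {"x": -0.05, "y": 0, "z": 0, "spin": 0, "fingers": 0.5}
    - {"x": -0.05, "y": 0, "z": 0, "spin": 0, "fingers": 0.7}
    - {"x": -0.05, "y": 0, "z": 0, "spin": 0, "fingers": 0.8}
    - {"x": 0, "y": 0, "z": 0, "spin": 0, "fingers": 0.8}
    - {"x": 0, "y": 0, "z": 0, "spin": 0, "fingers": 0.8}
    - {"x": 0, "y": 0, "z": -3, "spin": 0, "fingers": 0.8}
    - {"x": 0, "y": 0, "z": -7, "spin": 0, "fingers": 1}
    - {"x": 0, "y": 0, "z": -8, "spin": 0, "fingers": 1}

```text
t: 24.13
position: [0.5073, 0.1578, 0.1272]
ee_rot: [[-0.991, -0.136, 0.006], [-0.136, 0.991, 0.002], [-0.006, 0.002, -1.0]]
contact_force: [-0.1, 0.1, 0.5]
finger_gap: 0.0799
finger_force: 0.0
```

```bash
python3 -c "
from h import *
rel((.4723,-.3420,.09),179.9)"
```

```text
t 24.13 pos [0.5073 0.1578 0.1272] yaw 187.8 gap 0.0799 F [-0.1  0.1  0.5] q7 1.35
 -> xyz cm [ 10.26 -49.05   3.58] spin 7.9
```

```bash
python3 - <<'E'
from h import *
a=pickle.load(open("top.pkl","rb"))
h=cv2.cvtColor(a["image"],cv2.COLOR_RGB2HSV)[165:195,340:380]
m=cv2.inRange(h,(3,170,100),(14,255,255));ys,xs=np.where(m>0)
print(len(xs),ray(a,[[xs.mean()+340,ys.mean()+165]],.19))
E
```

```text
7 [[ 0.59009515 -0.28268605  0.19      ]]
```

arm_command:
  increments:
    - {"x": 10.6, "y": -38, "z": 1.5, "spin": 7.9, "fingers": 1}
    - {"x": 10.6, "y": -38, "z": 1.5, "spin": 7.9, "fingers": 1}
    - {"x": 10.6, "y": -38, "z": 1.5, "spin": 7.9, "fingers": 1}
    - {"x": 10.6, "y": -38, "z": 1.5, "spin": 7.9, "fingers": 1}
    - {"x": 10.6, "y": -38, "z": 1.5, "spin": 7.9, "fingers": 1}
    - {"x": 10.6, "y": -38, "z": 1.5, "spin": 7.9, "fingers": 1}
    - {"x": 10.6, "y": -38, "z": 1.5, "spin": 7.9, "fingers": 1}
    - {"x": 10.6, "y": -38, "z": 1.5, "spin": 7.9, "fingers": 1}

```text
t: 24.8
position: [0.4593, -0.1749, 0.1103]
ee_rot: [[-1.0, 0.001, 0.001], [0.001, 1.0, -0.0], [-0.001, -0.0, -1.0]]
contact_force: [0.7, 0.3, -0.1]
finger_gap: 0.0879
finger_force: 0.0
```

```bash
python3 -c "
from h import *
rel((.4723,-.3400,.09),179.9)"
```

```text
t 24.8 pos [ 0.4593 -0.1749  0.1103] yaw 179.9 gap 0.0879 F [ 0.7  0.3 -0.1] q7 1.93
 -> xyz cm [ -1.32 -16.51   2.03] spin 0.0
```

arm_command:
  increments:
    - {"x": -1.3, "y": -16.2, "z": 1, "spin": 0, "fingers": 1}
    - {"x": -1.3, "y": -16.2, "z": 1, "spin": 0, "fingers": 1}
    - {"x": -1.3, "y": -16.2, "z": 2, "spin": 0, "fingers": 1}
    - {"x": -1.3, "y": -16.2, "z": 2.5, "spin": 0, "fingers": 1}
    - {"x": -1.3, "y": -16.2, "z": 2.5, "spin": 0, "fingers": 1}
    - {"x": -1.3, "y": -16.2, "z": 2.5, "spin": 0, "fingers": 1}
    - {"x": -1.3, "y": -16.2, "z": 2.5, "spin": 0, "fingers": 1}

```text
t: 25.38
position: [0.4724, -0.3343, 0.0847]
ee_rot: [[-1.0, 0.001, -0.001], [0.001, 1.0, 0.001], [0.001, 0.001, -1.0]]
contact_force: [-0.3, 0.2, -0.1]
finger_gap: 0.0881
finger_force: 0.0
```

```bash
python3 -c "
from h import *
rel((.4723,-.3400,.005),179.9)"
```

```text
t 25.38 pos [ 0.4724 -0.3343  0.0847] yaw 179.9 gap 0.0881 F [-0.3  0.2 -0.1] q7 2.25
 -> xyz cm [-0.   -0.58  7.97] spin 0.0
```

arm_command:
  increments:
    - {"x": 0, "y": -0.5, "z": 3.5, "spin": 0, "fingers": 1}
    - {"x": 0, "y": -0.5, "z": 6.5, "spin": 0, "fingers": 1}
    - {"x": 0, "y": -0.5, "z": 7.8, "spin": 0, "fingers": 1}
    - {"x": 0, "y": -0.5, "z": 7.8, "spin": 0, "fingers": 1}
    - {"x": 0, "y": -0.5, "z": 7.8, "spin": 0, "fingers": 0.3}
    - {"x": 0, "y": -0.5, "z": 7.8, "spin": 0, "fingers": 0.3}
    - {"x": 0, "y": -0.5, "z": 7.8, "spin": 0, "fingers": 0.3}
    - {"x": 0, "y": -0.5, "z": 7.8, "spin": 0, "fingers": 0.3}
    - {"x": 0, "y": -0.5, "z": 7.8, "spin": 0, "fingers": 0.3}
    - {"x": 0, "y": -0.5, "z": 7.8, "spin": 0, "fingers": 0.3}
    - {"x": 0, "y": -0.5, "z": 7.8, "spin": 0, "fingers": 0.3}
    - {"x": 0, "y": -0.5, "z": 7.8, "spin": 0, "fingers": 0.3}

```text
t: 26.38
position: [0.4727, -0.3402, 0.0075]
ee_rot: [[-1.0, 0.001, 0.0], [0.001, 1.0, -0.0], [-0.0, -0.0, -1.0]]
contact_force: [-0.8, 0.8, 3.0]
finger_gap: 0.044
finger_force: 25.0
```

```bash
python3 - <<'E'
from h import *
b=arm.capture("top");pickle.dump(b,open("top2.pkl","wb"))
a=pickle.load(open("top.pkl","rb"))
for s in(130,140):
  for c,z in((b,.062),(b,.034),(a,.028)):
    for x in blobs(c,z,(8,s,70),(16,255,255),roi=(100,160,420,290))[1]:print(s,z,x[0].round(),x[2],x[3].round(4),np.round(x[4],4),np.round(x[5],3),x[6].round(1))
print("full")
for c,z in((b,.062),(b,.034),(a,.034)):
    for x in blobs(c,z,roi=(100,160,230,290))[1]:print(z,x[0].round(),x[2],x[3].round(4),np.round(x[4],4),np.round(x[5],3),x[6].round(1))
cv2.imwrite("pics/t2.png",cv2.resize(b["image"][150:270,100:260,::-1],None,fx=5,fy=5,interpolation=cv2.INTER_CUBIC))
rel((.4858,.399,.13),9.5)
E
```

```text
130 0.062 166.0 407 [0.5313 0.2749] [0.5315 0.2749] [0.032 0.118] 173.4
130 0.062 206.0 512 [0.5061 0.1548] [0.5073 0.155 ] [0.032 0.147] 8.1
130 0.062 127.0 308 [0.4861 0.3899] [0.4854 0.3898] [0.032 0.088] 9.8
130 0.034 166.0 407 [0.5357 0.2799] [0.5358 0.2799] [0.032 0.12 ] 173.4
130 0.034 206.0 512 [0.51   0.1577] [0.5113 0.1579] [0.033 0.15 ] 8.1
130 0.034 127.0 308 [0.4897 0.3968] [0.489  0.3968] [0.032 0.09 ] 9.8
130 0.028 270.0 285 [ 0.6459 -0.0353] [ 0.6454 -0.0353] [0.033 0.089] 16.2
130 0.028 168.0 394 [0.5325 0.2756] [0.5332 0.2752] [0.032 0.12 ] 173.1
130 0.028 207.0 506 [0.5072 0.1554] [0.5069 0.1553] [0.033 0.149] 7.9
130 0.028 252.0 503 [0.458  0.0165] [0.4589 0.0158] [0.033 0.148] 153.1
130 0.028 370.0 300 [ 0.4758 -0.3436] [ 0.4756 -0.3432] [0.031 0.087] 1.1
130 0.028 305.0 397 [ 0.4416 -0.1431] [ 0.442  -0.1432] [0.032 0.119] 160.1
140 0.062 166.0 332 [0.5319 0.2752] [0.5319 0.2753] [0.027 0.112] 173.4
140 0.062 206.0 439 [0.5057 0.1548] [0.5065 0.155 ] [0.029 0.145] 7.5
140 0.062 127.0 260 [0.4856 0.3903] [0.4858 0.3904] [0.028 0.086] 9.5
140 0.034 166.0 332 [0.53
[... 594 characters left out ...]
4424 -0.1437] [0.028 0.115] 159.8
full
0.062 167.0 605 [0.5269 0.2734] [0.5269 0.2734] [0.045 0.132] 173.8
0.062 207.0 762 [0.5013 0.1525] [0.5012 0.1524] [0.045 0.162] 8.1
0.062 128.0 459 [0.4813 0.3882] [0.4811 0.388 ] [0.043 0.101] 9.6
0.034 167.0 605 [0.5312 0.2783] [0.5312 0.2783] [0.046 0.134] 173.8
0.034 207.0 762 [0.5052 0.1553] [0.5051 0.1552] [0.045 0.165] 8.1
0.034 128.0 459 [0.4848 0.3952] [0.4846 0.3949] [0.044 0.103] 9.6
0.034 168.0 578 [0.5283 0.2735] [0.5285 0.2734] [0.045 0.132] 173.4
0.034 208.0 704 [0.5036 0.1538] [0.5028 0.1529] [0.043 0.163] 7.8
t 26.43 pos [ 0.4727 -0.3402  0.0075] yaw 179.9 gap 0.044 F [-1.   1.   4.5] q7 2.3
 -> xyz cm [ -1.21  73.92 -12.26] spin -9.6
```

View pics/t2.png

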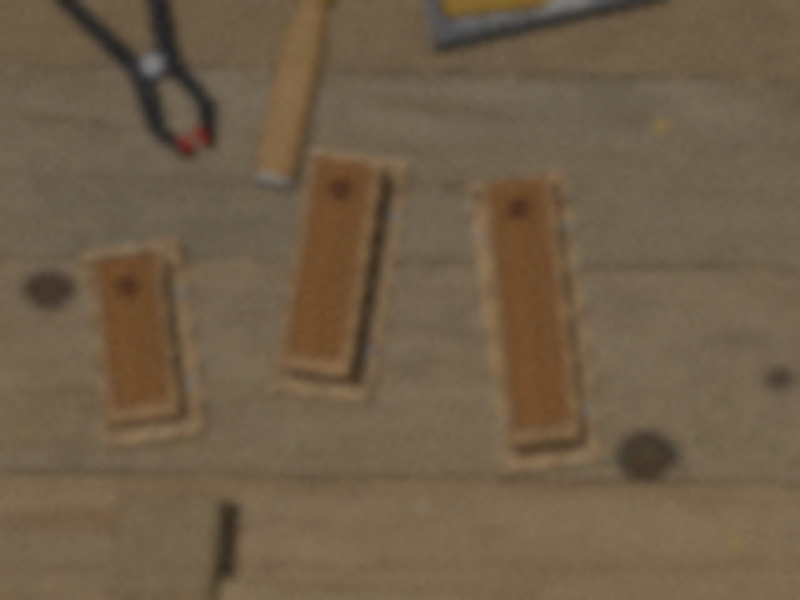

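Both stacks are now within about 1 mm of square, and the short box lies inside its cradle (crop (135,335)). Next is the last box.

arm_command:
  increments:
    - {"x": 0, "y": 0, "z": -2, "spin": 0, "fingers": 0.3}
    - {"x": 0, "y": 0, "z": -5, "spin": 0, "fingers": 0.3}
    - {"x": 0, "y": 0, "z": -8, "spin": 0, "fingers": 0.3}
    - {"x": 0, "y": 1, "z": -12, "spin": 0, "fingers": 0.3}
    - {"x": 0, "y": 4, "z": -12.5, "spin": 0, "fingers": 0.3}
    - {"x": 0, "y": 8, "z": -12.5, "spin": 0, "fingers": 0.3}
    - {"x": 0, "y": 12, "z": -12.5, "spin": -1, "fingers": 0.3}
    - {"x": 0, "y": 16, "z": -12.5, "spin": -2, "fingers": 0.3}
    - {"x": 0, "y": 20, "z": -12.5, "spin": -3, "fingers": 0.3}
    - {"x": 0, "y": 24, "z": -12.5, "spin": -4, "fingers": 0.3}
    - {"x": 0, "y": 28, "z": -12.5, "spin": -5, "fingers": 0.3}
    - {"x": 0, "y": 32, "z": -12.5, "spin": -6, "fingers": 0.3}

```text
t: 27.43
position: [0.4722, -0.0183, 0.1321]
ee_rot: [[-0.995, -0.104, -0.0], [-0.104, 0.995, 0.0], [0.0, 0.0, -1.0]]
contact_force: [0.2, 0.7, -1.4]
finger_gap: 0.0441
finger_force: 25.0
```

```bash
python3 -c "
from h import *
rel((.4856,.399,.11),9.5)"
```

```text
t 27.43 pos [ 0.4722 -0.0183  0.1321] yaw 185.9 gap 0.0441 F [ 0.2  0.7 -1.4] q7 1.65
 -> xyz cm [-5.66 41.37  2.21] spin -3.6
```

arm_command:
  increments:
    - {"x": -0.5, "y": 4, "z": 0, "spin": -0.5, "fingers": 0.3}
    - {"x": -1, "y": 8, "z": 0, "spin": -1, "fingers": 0.3}
    - {"x": -1.6, "y": 12, "z": 0, "spin": -1.5, "fingers": 0.3}
    - {"x": -2.2, "y": 16, "z": 0, "spin": -2, "fingers": 0.3}
    - {"x": -2.7, "y": 20, "z": 0, "spin": -2.5, "fingers": 0.3}
    - {"x": -3.3, "y": 24, "z": 0, "spin": -3, "fingers": 0.3}
    - {"x": -3.8, "y": 28, "z": 0, "spin": -3.6, "fingers": 0.3}
    - {"x": -4.4, "y": 32, "z": 0, "spin": -3.6, "fingers": 0.3}
    - {"x": -5, "y": 36, "z": 0, "spin": -3.6, "fingers": 0.3}
    - {"x": -5.4, "y": 39, "z": 0, "spin": -3.6, "fingers": 0.3}
    - {"x": -5.6, "y": 40.8, "z": 1, "spin": -3.6, "fingers": 0.3}
    - {"x": -5.6, "y": 40.8, "z": 3, "spin": -3.6, "fingers": 0.3}

```text
t: 28.43
position: [0.4861, 0.3989, 0.1036]
ee_rot: [[-0.985, -0.171, 0.003], [-0.171, 0.985, 0.006], [-0.004, 0.006, -1.0]]
contact_force: [0.4, 0.8, -0.9]
finger_gap: 0.0438
finger_force: 25.0
```

arm_command:
  increments:
    - {"x": 0, "y": 0, "z": 1, "spin": 0, "fingers": 0.3}
    - {"x": 0, "y": 0, "z": 3, "spin": 0, "fingers": 0.3}
    - {"x": 0, "y": 0, "z": 3, "spin": 0, "fingers": 0.3}
    - {"x": 0, "y": 0, "z": 3, "spin": 0, "fingers": 0.3}
    - {"x": 0, "y": 0, "z": 3, "spin": 0, "fingers": 0.3}

```text
t: 28.85
position: [0.487, 0.3909, 0.0728]
ee_rot: [[-0.986, -0.164, 0.0], [-0.164, 0.986, -0.0], [-0.0, -0.0, -1.0]]
contact_force: [0.9, -0.7, 0.0]
finger_gap: 0.0436
finger_force: 25.0
```

```bash
python3 -c "
from h import *
rel((.4856,.399,.0415),9.5)"
```

```text
t 28.85 pos [0.487  0.3909 0.0728] yaw 189.5 gap 0.0436 F [ 0.9 -0.7  0. ] q7 0.99
 -> xyz cm [0.01 0.82 3.13] spin -0.0
```

arm_command:
  increments:
    - {"x": 0, "y": 0.8, "z": 0.6, "spin": 0, "fingers": 0.3}
    - {"x": 0, "y": 0.8, "z": 1.4, "spin": 0, "fingers": 0.3}
    - {"x": 0, "y": 0.8, "z": 2.2, "spin": 0, "fingers": 0.3}
    - {"x": 0, "y": 0.8, "z": 2.8, "spin": 0, "fingers": 0.3}
    - {"x": 0, "y": 0.8, "z": 2.8, "spin": 0, "fingers": 0.3}
    - {"x": 0, "y": 0.8, "z": 2.8, "spin": 0, "fingers": 0.3}
    - {"x": 0, "y": 0.8, "z": 2.8, "spin": 0, "fingers": 0.3}

```text
t: 29.43
position: [0.4853, 0.3993, 0.0442]
ee_rot: [[-0.986, -0.165, 0.0], [-0.165, 0.986, -0.0], [0.0, -0.0, -1.0]]
contact_force: [0.6, -0.6, -1.4]
finger_gap: 0.0438
finger_force: 25.0
```

```bash
python3 -c "
from h import *
rel((.4856,.399,.0415),9.5)"
```

```text
t 29.43 pos [0.4853 0.3993 0.0442] yaw 189.5 gap 0.0438 F [ 0.6 -0.6 -1.4] q7 0.98
 -> xyz cm [-0.02 -0.04  0.27] spin 0.0
```

arm_command:
  increments:
    - {"x": 0, "y": -0.05, "z": 0.1, "spin": 0, "fingers": 0.3}
    - {"x": 0, "y": -0.05, "z": 0.2, "spin": 0, "fingers": 0.3}
    - {"x": 0, "y": -0.05, "z": 0.25, "spin": 0, "fingers": 0.3}
    - {"x": 0, "y": -0.05, "z": 0.3, "spin": 0, "fingers": 0.3}
    - {"x": 0, "y": -0.05, "z": 0.32, "spin": 0, "fingers": 0.3}
    - {"x": 0, "y": -0.05, "z": 0.32, "spin": 0, "fingers": 0.3}

```text
t: 29.93
position: [0.4854, 0.399, 0.0415]
ee_rot: [[-0.986, -0.165, 0.0], [-0.165, 0.986, 0.0], [-0.0, 0.0, -1.0]]
contact_force: [-0.8, -1.7, 4.8]
finger_gap: 0.0443
finger_force: 25.0
```

Touchdown. I'll release it, lift and move clear of the view.

arm_command:
  increments:
    - {"x": 0, "y": 0, "z": 0, "spin": 0, "fingers": 0.5}
    - {"x": 0, "y": 0, "z": 0, "spin": 0, "fingers": 0.7}
    - {"x": 0, "y": 0, "z": 0, "spin": 0, "fingers": 0.8}
    - {"x": 0, "y": 0, "z": 0, "spin": 0, "fingers": 0.8}
    - {"x": 0, "y": 0, "z": 0, "spin": 0, "fingers": 0.8}
    - {"x": 0, "y": 0, "z": -3, "spin": 0, "fingers": 0.8}
    - {"x": 0, "y": 0, "z": -7, "spin": 0, "fingers": 0.8}
    - {"x": 0, "y": 0, "z": -11, "spin": 0, "fingers": 0.8}
    - {"x": 0, "y": 0, "z": -15, "spin": 0, "fingers": 0.8}

```text
t: 30.68
position: [0.485, 0.3986, 0.1923]
ee_rot: [[-0.986, -0.165, -0.001], [-0.165, 0.986, -0.001], [0.001, -0.001, -1.0]]
contact_force: [1.2, 1.0, 0.3]
finger_gap: 0.0702
finger_force: 0.0
```

```bash
python3 -c "
from h import *
rel((.195,.646,.22),9.5)"
```

```text
t 30.68 pos [0.485  0.3986 0.1923] yaw 189.5 gap 0.0702 F [1.2 1.  0.3] q7 0.97
 -> xyz cm [24.51 29.19 -2.76] spin 0.0
```

arm_command:
  increments:
    - {"x": 24.5, "y": 29.2, "z": -2.8, "spin": 0, "fingers": 0.8}
    - {"x": 24.5, "y": 29.2, "z": -2.8, "spin": 0, "fingers": 0.8}
    - {"x": 24.5, "y": 29.2, "z": -2.8, "spin": 0, "fingers": 0.8}
    - {"x": 24.5, "y": 29.2, "z": -2.8, "spin": 0, "fingers": 0.8}
    - {"x": 24.5, "y": 29.2, "z": -2.8, "spin": 0, "fingers": 0.8}
    - {"x": 24.5, "y": 29.2, "z": -2.8, "spin": 0, "fingers": 0.8}
    - {"x": 24.5, "y": 29.2, "z": -2.8, "spin": 0, "fingers": 0.8}
    - {"x": 24.5, "y": 29.2, "z": -2.8, "spin": 0, "fingers": 0.8}
    - {"x": 24.5, "y": 29.2, "z": -2.8, "spin": 0, "fingers": 0.8}
    - {"x": 24.5, "y": 29.2, "z": -2.8, "spin": 0, "fingers": 0.8}
    - {"x": 24.5, "y": 29.2, "z": -2.8, "spin": 0, "fingers": 0.8}
    - {"x": 24.5, "y": 29.2, "z": -2.8, "spin": 0, "fingers": 0.8}

```text
t: 31.68
position: [0.1958, 0.646, 0.2185]
ee_rot: [[-0.986, -0.166, 0.001], [-0.166, 0.986, -0.001], [-0.0, -0.001, -1.0]]
contact_force: [0.6, 0.3, 0.5]
finger_gap: 0.0703
finger_force: 0.0
```

```bash
python3 - <<'E'
from h import *
b=arm.capture("top");a=pickle.load(open("top.pkl","rb"))
for s in(130,140):
    for x in blobs(b,.062,(8,s,70),(16,255,255),roi=(100,160,230,290))[1]:print(s,x[0].round(),x[2],x[3].round(4),np.round(x[4],4),np.round(x[5],3),x[6].round(1))
cv2.imwrite("pics/t3.png",cv2.resize(b["image"][110:300,90:430,::-1],None,fx=2.3,fy=2.3,interpolation=cv2.INTER_CUBIC))
E
```

```text
130 166.0 408 [0.5317 0.2751] [0.5317 0.2749] [0.032 0.117] 172.9
130 206.0 515 [0.5066 0.1547] [0.5068 0.1545] [0.032 0.148] 7.6
130 125.0 311 [0.4888 0.3969] [0.4894 0.3964] [0.033 0.087] 9.2
140 166.0 344 [0.532 0.275] [0.5321 0.2748] [0.029 0.113] 173.5
140 206.0 440 [0.5072 0.1551] [0.5065 0.1552] [0.028 0.145] 8.0
140 125.0 262 [0.4892 0.3976] [0.4888 0.3972] [0.028 0.085] 9.0
```

View pics/t3.png

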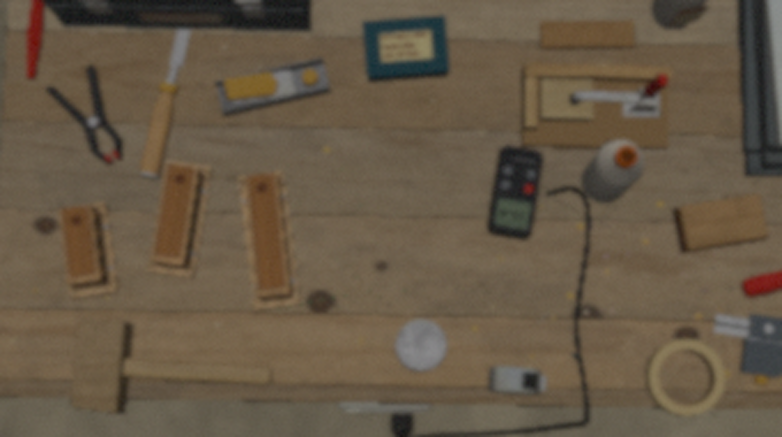

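All three stacks are square to within about 1 mm (crop (82,245), (180,215) and (268,235)), and the other things look unmoved. Handing in.

```bash
python3 -c "
from workcell import arm
print(arm.hand_in())"
```

```text
the job is handed in; nothing more can be done
None
```

All six boxes are stacked in pairs in their cradles, lids up and aligned to about 1 mm by the top camera; the other things look unmoved, and I handed the job in at about 32 s (no verdict returned).

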